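Reload the card terminal's paper and hold it out to the customer

ROBOT

A 6-joint arm with a two-finger parallel gripper is mounted at the origin on the work surface. World frame = base frame: x ahead of the robot, y to its left, z up, the work surface at z = 0. Lengths are in m, angles in rad, forces in N, time in s.
With the tool pointing down it reaches from about 0.25 to 0.775 m from the base axis. Payload 4 kg.
Tool frame: the origin (TCP) lies at the very end of the fingers, on their centre line; the grasp point (between the pads) lies behind it (manip.tcp_to_grasp is the z of the grasp point in the tool frame, in m); z points along the fingers, y is the line along which they close (so a half turn about z gives the same grasp; the last joint's range is limited). The gripper opens to 85 mm and grips with 20 to 120 N. Pads are 22 mm wide; open, the fingers measure 114 mm over their backs; the gripper's body (76 mm by 85 mm) begins 54 mm behind the grasp point. The pads swing forward as they close: fully open they stand 13 mm farther back than shut.
Start: joints at [-1.236, 0.087, 1.371, -0, 1.684, -0.103], TCP at [0.233, -0.498, 0.231] pointing down, gripper open.
Joint ranges: [-3.1, 3.1], [-0.76, 2.03], [0.27, 2.55], [-1.08, 4.22], [0.17, 2.65], [-2.57, 2.57]. Speed limits (rad/s): [2.79, 2.79, 3.14, 3.14, 3.14, 3.14].

INTERFACE

Orientations are given as [roll, pitch, yaw] about the fixed x, y, z axes, in that order (R = Rz(yaw) Ry(pitch) Rx(roll)).
In Python, from rig import manip, cams gives the robot as it stands.
- The arm moves only by the tool move_arm, never from a script. Its arguments are lists of equal length, an entry for each row: "linear": the shift along the tool's x, y, z scaled (see below), a list of three; "roll": the turn about the tool's z scaled (see below). A call has 1 to 5 rows; each row is the pose to reach, as a shift and turn from the pose commanded when the call began, along the tool's axes at that moment; what a row does not reach only later rows make up. The controller multiplies each number of a shift by 0.5 m and each number of a turn by 30 degrees. A row lasts 1/12 s, in which the tool goes at most 41.7 mm and 7.16 degrees, less where a joint would pass 70% of its speed; a pose out of reach is approached as far as the arm can. A call with a number of a shift or a turn outside -1 to 1 is refused whole. A call with a gripper value outside its range is refused whole. "grip" is the opening, from 0 (shut) to 1 (fully open), set as the call begins (left out, the last holds). The fingers move at their own pace and stop on an object; the grip force is fixed at half the most. Time passes only in rows, so rows that repeat a pose let the fingers close. It gives the time, the measured TCP pose, the force, the opening and the grip force at its end, in the units of the state.
- manip.sense(): the state, without advancing time (a new reading comes with each control period).
- cams.snapshot(name): name is "scene" or "side" or "wrist"; returns a dict with "color" (420x560x3 uint8, blue, green, red), "mtx" (3x3 intrinsics, pixels), "world_from_camera" (4x4, takes a point from camera to world coordinates); the wrist camera has in their place "T_tool_cam" (4x4, takes a point from camera to tool coordinates, whose origin is the TCP and whose axes are the flange's). Camera axes: x right, y up, looking along -z (the intrinsics and any distortion apply to the point x, -y, -z); pixel columns grow to the right and rows downward; lengths in m; the calibration is good to about 2 mm. A picture is of the moment at which its call begins: read the wrist's pose just before it. There is no depth.
- manip.hand_in(): hands the job in; it is judged then, once.
The state is a dict: "t": time; "joints": joint angles; "joint_vel": joint speeds; "effort": joint torques, N m; "tcp_pos": TCP position; "tool_rot": TCP orientation; "wrist_force": force on the tool from outside, world axes, zero at the start; "ft_torque": the same for the moment, N m; "grip_width": finger opening in m; "grip_force": force on a finger pad.
Only numpy, scipy, OpenCV 4.12 (cv2) and the standard library are available. Lean on these libraries where they do the work, as an engineer would, in place of code of your own. Each camera call takes 0.05 s, during which the arm holds its last target. There are 200 camera calls.

TASK

The card terminal on its charging base is out of receipt paper: lay the narrow paper roll in its open paper well, let go, and swing the paper cover fully shut. Then lift the terminal by its printer head, screen and keys left free, and hold it out to the customer over the middle of the change tray, about 20 cm above the counter, square to the tray, with the keys end towards the customer and tipped down about 20 degrees. Finish while still holding it there in the gripper, and leave everything else on the counter where it is.

Things in the scene. Friction and masses are not known exactly. Their poses are not given: they have to be found in the camera images.
- roll_mid (a point): centre of the narrow paper roll: white paper wound tight on a small brown card core, 57 mm long, 40 mm in diameter, 60 g, lying on the counter on its round side. Its own y axis is the roll's axis (either way round is the same). It has to lie in the terminal's paper well with its axis across the terminal
- wide_roll_mid (a point): centre of the wide paper roll of the till printer, 80 mm long, 62 mm in diameter, lying on the counter likewise (axis = own y); not to be used or moved. The two rolls may change places
- cradle: black charging base, fixed: plate 206 x 86 x 10 mm, origin under its centre on the counter, x the way the keys end points. The terminal stands level and centred on the plate, between a rear stop 22 mm high, a front lip 18 mm high and side lips 18 mm high beside the keys half only (x +10 to +95 mm); the printer head's sides stand free. Lift the terminal straight up
- terminal_mid (a point): middle of the card terminal, 16 mm above its underside: dark grey, 190 mm long, 67 wide, 0.36 kg, loose on its base. x points to the keys end, y across, z out of the screen. Printer head: x -95 to -29 mm, body 32 mm high, 56 with cover shut, upright sides 67 mm apart to grip from above. Keys half: 26 mm high (33 at screen). Centre of mass with roll about 30 mm towards the head
- terminal_well (a point): where the roll's centre rests in the paper well: 62 mm from the terminal's middle to the rear, 28 mm above its underside; axes as the terminal's. Well open at the top, inside 46 mm along x, 61 mm across y, floor 20 mm below this point, rim 4 mm above it, so a gripped roll goes half in before it is let go. The head is best gripped here, across y, low on its sides
- terminal_keys (a point): the terminal's keys end (card slot end), 95 mm from its middle along x, 16 mm above its underside; towards the customer at the end
- cover (a joint): angle of the paper cover: 0 shut, 1.35 to 1.75 at the start (about upright), 1.95 fully open. Hinged across the terminal's rear edge, it turns forward and down over the well, and stays where it is left (light friction, under 1 N at its edge). No catch; shut is resting on its stop at 0
- cover_hinge (a point): middle of the cover's hinge line, at the rear edge of the terminal, 32 mm above its underside (33 mm behind the well's centre); axes as the terminal's. The cover is a domed shell 64 mm long from the hinge, 66 mm wide, 24 mm high over the hinge when shut; the roll lies inside it
- cover_edge (a point): on the outside of the free front edge of the cover: 62 mm out from the hinge along the cover and 22 mm from the cover's rim plane; own x points from the hinge to the free edge, z out of the cover's outside. Shut, it lies 54 mm above the terminal's underside
- tray: black change tray lying fixed on the counter, 130 mm (its x) by 200 mm (its y), rim 16 mm high, studded, with some coins that belong to it; origin at the centre of its underside. Its x axis points across the counter to the customer, who stands beyond its far long side (the world's +x side)
- stapler: black desk stapler, 125 x 34 x 55 mm, origin under its middle, between base and tray; leave it alone
- tape_dispenser: black desk tape dispenser, 175 x 70 x 85 mm, origin under its middle, at the left; leave it alone
- pen: blue ballpoint pen lying near the far edge, 140 mm long; leave it alone
- empty_core: empty brown card core, 57 mm long, 17 mm in diameter, lying behind the charging base, on the robot's side; leave it alone
There are look-alikes about, which are no part of the job. What is shaped like the part that bears terminal_mid but pink or red is not meant.

How it is judged:
By the outcome, as a careful person would: the job done as asked, in the order asked, and still so for the second after the job is handed in, while the arm keeps its last pose, push and grip.
It also fails if it takes over 64 s, if anything falls off the work surface, if the arm or the gripper's body presses on something with over 40 N, if the wrist force passes 120 N, or if a joint passes its speed limit or range.

## Working session

There is one attempt and no reset: what is moved stays moved. The work goes in short steps, Python scripts to look and compute and a tool call to move; the robot and the scene stay as the last step left them, time stands still between calls to the robot, and variables do not carry over. Pictures are saved under pics/ and viewed, at most 10 in all, crops included, and the job is handed in when it is done.

Besides the shell and the picture viewer there is one more tool, called after "Call:" as a command line: name --pt "numbers of a row" for each row, then --argument value for the rest. move_arm: Moves the arm, as the interface text tells. Its arguments: {"type":"object","properties":{"linear":{"type":"array"},"roll":{"type":"array"},"grip":{"type":"number"}},"required":["linear","roll"]}

```bash
ls; mkdir -p pics
python3 - <<'E'
from rig import manip,cams
import cv2,json,numpy as np
print(manip.sense()); print(manip.tcp_to_grasp)
d={}
for n in("scene","side","wrist"):
    s=cams.snapshot(n); cv2.imwrite(f"pics/{n}0.png",s["color"])
    d[n]={k:np.array(v).tolist() for k,v in s.items() if k!="color"}
    print(n,d[n])
json.dump(d,open("cal.json","w"))
E
```

```text
pics
{'t': 0.0, 'joints': array([-1.23608963e+00,  8.79712841e-02,  1.37227728e+00,  1.52140528e-05,
        1.68358721e+00, -1.03101987e-01]), 'joint_vel': array([ 3.21298570e-04,  8.37095033e-05,  6.36028568e-04,  7.39497083e-04,
        1.04273500e-03, -2.78342828e-04]), 'effort': array([-1.16387004e-03, -3.51870131e+01, -3.13272035e+01, -3.40843735e-04,
        1.08780636e-02,  3.29965090e-06]), 'tcp_pos': array([ 0.23301038, -0.49765254,  0.23011854]), 'tool_rot': array([-3.13936300e+00, -2.45901315e-04,  4.37810106e-01]), 'wrist_force': array([ 0.0334367 , -0.81157763, -0.63304028]), 'ft_torque': array([-0.01283521,  0.02388448,  0.04687049]), 'grip_force': 0.0, 'grip_width': 0.08501007782850115}
-0.0187
scene {'mtx': [[386.2151693025848, 0.0, 281.60083319115967], [0.0, 386.2151693025848, 209.97154771722262], [0.0, 0.0, 1.0]], 'world_from_camera': [[-0.17918649451050953, -0.5647510495731687, 0.8055733685959582, 1.3033784679158864], [0.9836806643064495, -0.1163838076840354, 0.13721209851389782, 0.19719583043378405], [0.0162650193561917, 0.8170135013051926, 0.5763890941285869, 0.
[... 194 characters left out ...]
304597010886674, 0.23917953744483167, -0.2775570094911385, 0.1846850712451582], [-0.3663938451159069, -0.6062739583713171, 0.7058239423977875, 0.9950832638149282], [0.0005430572422925197, 0.7584359144110006, 0.651747396481475, 0.9258216243651803], [0.0, 0.0, 0.0, 1.0]]}
wrist {'mtx': [[332.42527100779137, 0.0, 275.38259822546786], [0.0, 332.42527100779137, 208.4720755539308], [0.0, 0.0, 1.0]], 'T_tool_cam': [[0.000184955520943589, 0.9550651608083048, 0.29639585759868586, 0.07712822599865812], [0.9999997391737656, -0.0003835797691331694, 0.0006119795420126374, 0.0001051963929372679], [0.0006981717943334069, 0.29639566710187565, -0.9550649826474519, -0.1424870846274091], [0.0, 0.0, 0.0, 1.0]]}
```

View pics/scene0.png

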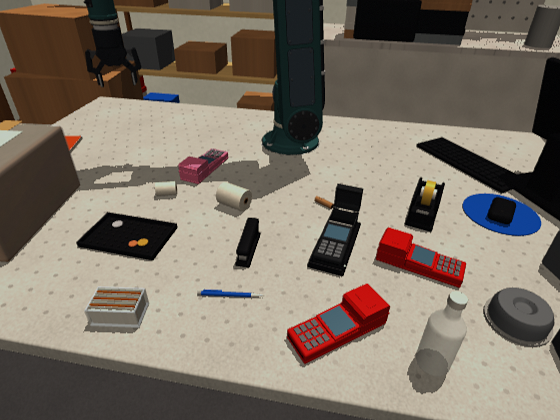

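View pics/side0.png

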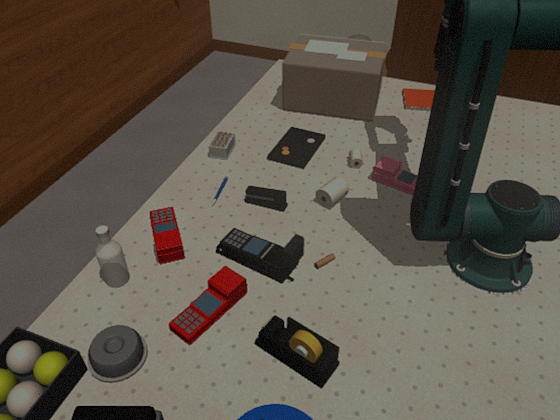

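Candidates for the terminal are the black one at scene (337,235), red ones at (420,257) and (340,320), and a pink one at (203,165). Only the dark grey one on a base, with its cover up, fits. The rolls are the small one at (165,188) and the big one at (233,195), and the narrow roll is the small one. I'll confirm both in enlarged crops.

```bash
cat > h.py <<'E'
import cv2,json,numpy as np
from scipy.optimize import least_squares
from scipy.spatial.transform import Rotation as R
C=json.load(open("cal.json"))
def proj(n,P,T=None):
    K=np.array(C[n]["mtx"]); T=np.array(C[n]["world_from_camera"]) if T is None else T
    p=(np.atleast_2d(P)-T[:3,3])@T[:3,:3]*[1,-1,-1]
    q=p@K.T; return q[:,:2]/q[:,2:]
def onz(n,u,v,z,T=None):
    K=np.array(C[n]["mtx"]); T=np.array(C[n]["world_from_camera"]) if T is None else T
    d=T[:3,:3]@(np.linalg.inv(K)@[u,v,1]*[1,-1,-1]); return T[:3,3]+d*(z-T[2,3])/d[2]
def crop(im,c0,c1,r0,r1,f):
    o=cv2.resize(im[r0:r1,c0:c1],None,fx=f,fy=f,interpolation=cv2.INTER_CUBIC)
    for x in range((c0+9)//10*10,c1,10):
        cv2.line(o,((x-c0)*f,0),((x-c0)*f,6),(0,0,255),1); cv2.putText(o,str(x),((x-c0)*f+1,15),0,.33,(0,0,255))
    for y in range((r0+9)//10*10,r1,10):
        cv2.line(o,(0,(y-r0)*f),(6,(y-r0)*f),(0,0,255),1); cv2.putText(o,str(y),(8,(y-r0)*f+4),0,.33,(0,0,255))
    return o
E
python3 - <<'E'
from h import *
a=cv2.imread("pics/scene0.png"); b=cv2.imread("pics/side0.png")
g=lambda x:np.uint8(255*(x/255.)**.6)
A=np.zeros((600,800,3),np.uint8)
x=crop(g(a),300,370,178,278,6); A[:600,:420]=x[:600,:420]
y=crop(g(b),210,305,220,282,4); A[:248,420:800]=y[:,:380]
z=crop(g(b),315,375,145,210,5); A[260:585,420:720]=z
cv2.imwrite("pics/A.png",A)
B=np.zeros((600,800,3),np.uint8)
x=crop(g(a),145,265,172,217,6); B[:270,:720]=x
y=crop(g(a),72,182,208,263,6); B[270:600,:660]=y
cv2.imwrite("pics/B.png",B)
E
```

```text
(no output)
```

View pics/A.png

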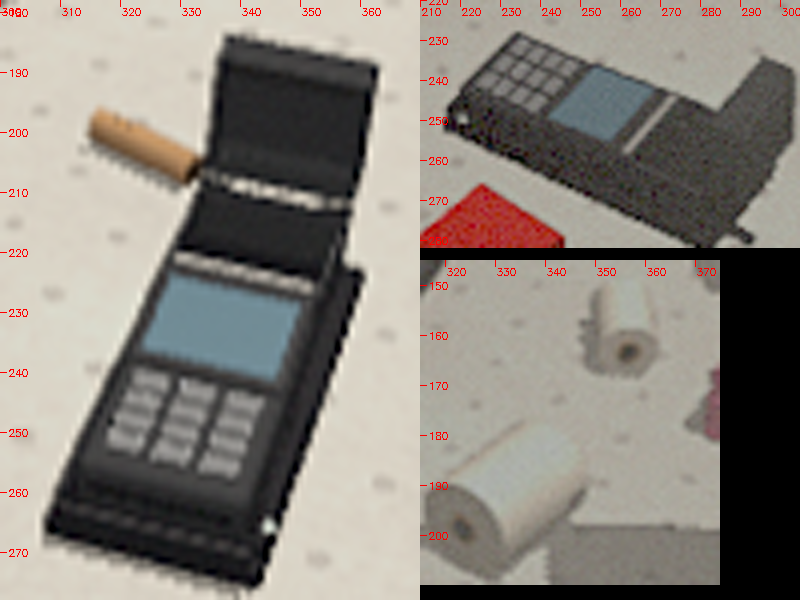

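View pics/B.png

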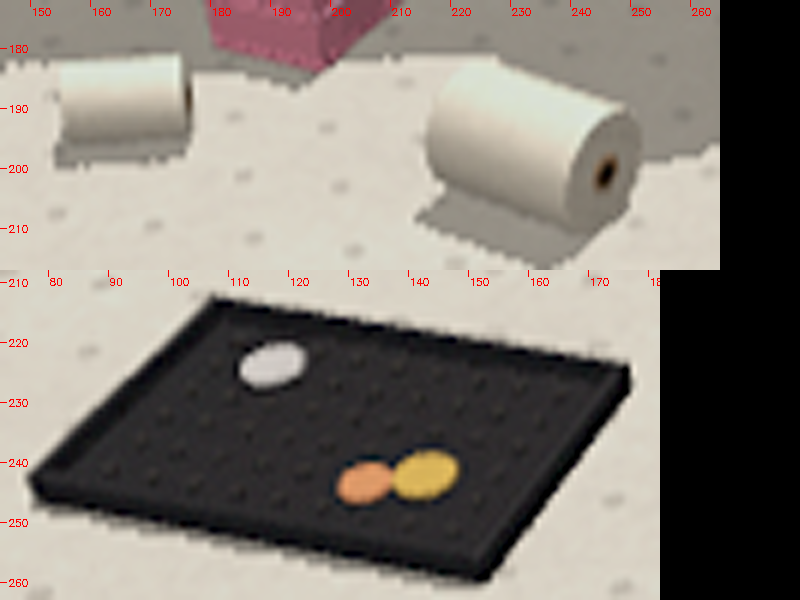

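The crops confirm it. The narrow roll is at scene (166,188) / side (357,163), and the black terminal has an open, empty well, with its plate front corners at scene (343,276) and (307,268). The tray rim corners are (107,212), (177,224), (77,243) and (153,258).

Run:
```python
from h import *
np.set_printoptions(precision=4,suppress=True)
print("tray",[onz("scene",*p,.016) for p in[(107.3,212.7),(177,224.4),(77.3,243),(152.8,259)]])
print("roll",onz("scene",165.8,188.7,.02),"end",onz("scene",176.2,188.2,.02),"sideend",onz("side",356.6,163.4,.02))
print("wide",onz("scene",245.8,200.8,.031),onz("side",323.5,198.5,.031))
obs=[("scene",(103,43,0),(343,275.8)),("scene",(103,-43,0),(307.4,268.5)),("scene",(10,43,18),(360.8,223)),("side",(103,43,0),(216.5,252.5)),("side",(95,-33.5,36),(235,228))]
def f(p):
    r=R.from_euler('z',p[2])
    return np.concatenate([(proj(n,r.apply(np.array(l)/1e3)+[p[0],p[1],0])[0]-q) for n,l,q in obs])
s=least_squares(f,[.6,.2,0],loss='soft_l1');print(s.x,f(s.x))
p=s.x;r=R.from_euler('z',p[2])
W=lambda l:r.apply(np.array(l)/1e3)+[p[0],p[1],0]
print("well",W((-62,0,38)),"hinge",W((-95,0,42)))
for n in("scene","side"):
    for a in np.arange(1.2,1.96,.15):
        e=[-95+62*np.cos(a)-22*np.sin(a),0,42+62*np.sin(a)+22*np.cos(a)]
        print(n,round(a,2),proj(n,[W((e[0],y,e[2])) for y in(-33,33)]).round(1).tolist())
print(proj("scene",[W((-29,-33,42)),W((-29,33,42)),W((-95,-33,42)),W((-95,33,42))]))
```

```text
tray [array([ 0.5654, -0.397 ,  0.016 ]), array([ 0.5767, -0.1971,  0.016 ]), array([ 0.6927, -0.3997,  0.016 ]), array([ 0.7098, -0.1995,  0.016 ])]
roll [ 0.4279 -0.2932  0.02  ] end [ 0.4193 -0.265   0.02  ] sideend [ 0.4161 -0.2652  0.02  ]
wide [ 0.4577 -0.0464  0.031 ] [ 0.458  -0.0479  0.031 ]
[ 0.5522  0.2121 -0.2105] [ 0.676  -0.0063  0.1622 -3.2232 -6.3062 22.0076 -0.5835  0.7148  0.3722
 -0.3716]
well [0.4916 0.225  0.038 ] hinge [0.4593 0.2319 0.042 ]
scene 1.2 [[339.1, 185.9], [364.9, 191.5]]
scene 1.35 [[340.2, 184.2], [365.7, 189.8]]
scene 1.5 [[341.1, 183.0], [366.5, 188.5]]
scene 1.65 [[341.9, 182.4], [367.1, 187.9]]
scene 1.8 [[342.6, 182.4], [367.5, 187.8]]
scene 1.95 [[343.1, 182.9], [367.8, 188.3]]
side 1.2 [[295.8, 235.7], [280.7, 252.3]]
side 1.35 [[299.3, 237.5], [284.2, 254.2]]
side 1.5 [[302.7, 239.6], [287.7, 256.4]]
side 1.65 [[306.0, 242.1], [291.1, 259.1]]
side 1.8 [[309.0, 244.9], [294.3, 262.0]]
side 1.95 [[311.8, 248.0], [297.1, 265.2]]
[[329.6216 220.5358]
 [355.4913 226.9918]
 [336.7926 206.7972]
 [361.5071 212.6543]]
```

Call:
move_arm --pt "0.24 -0.115 -0.02" --pt "0.24 -0.115 -0.02" --pt "0.24 -0.115 -0.02" --pt "0.24 -0.115 -0.02" --roll '[0.14,0.14,0.14,0.14]' --grip 1

```text
t: 0.48
tcp_pos: [0.3205, -0.3911, 0.2419]
tool_rot: [-3.141, -0.003, 0.37]
wrist_force: [0.1, 0.1, -0.1]
grip_width: 0.0851
grip_force: 0.0
```

```bash
cat >> h.py <<'E'
def go(x,y,z,yawdeg,s=None):
    """scaled linear + roll from present pose to a world TCP target"""
    from rig import manip
    s=s or manip.sense(); Rt=R.from_euler('xyz',s["tool_rot"])
    d=Rt.inv().apply(np.array([x,y,z])-s["tcp_pos"])
    r=-((yawdeg-np.degrees(s["tool_rot"][2])+180)%360-180)
    print("at",s["tcp_pos"].round(4),np.degrees(s["tool_rot"]).round(2),"F",s["wrist_force"].round(1),"t",round(s["t"],2))
    print("linear",(d/.5).round(4).tolist(),"roll",round(r/30,4),"rows",np.ceil(max(np.linalg.norm(d)/.0417,abs(r)/7.16)))
def wristT(s):
    T=np.eye(4);T[:3,:3]=R.from_euler('xyz',s["tool_rot"]).as_matrix();T[:3,3]=s["tcp_pos"]
    return T@np.array(C["wrist"]["T_tool_cam"])
E
python3 -c "
from h import *
go(.40,-.293,.28,17)"
```

```text
at [ 0.3205 -0.3911  0.2419] [-179.95   -0.18   21.18] F [ 0.1  0.1 -0.1] t 0.48
linear [0.2194, -0.1256, -0.0754] roll 0.1394 rows 4.0
```

Call:
move_arm --pt "0.22 -0.125 -0.075" --pt "0.22 -0.125 -0.075" --pt "0.22 -0.125 -0.075" --pt "0.22 -0.125 -0.075" --pt "0.22 -0.125 -0.075" --roll '[0.14,0.14,0.14,0.14,0.14]'

```text
t: 0.9
tcp_pos: [0.3994, -0.2963, 0.2799]
tool_rot: [3.139, -0.001, 0.296]
wrist_force: [-0.2, -0.4, -0.3]
grip_width: 0.0851
grip_force: 0.0
```

Run:
```python
from h import *
from rig import manip,cams
import pickle
s=manip.sense(); w=cams.snapshot("wrist"); pickle.dump((s,w),open("w1.pkl","wb"))
print(s["tcp_pos"],s["tool_rot"],s["joint_vel"].round(3))
im=w["color"];cv2.imwrite("pics/w1.png",crop(np.uint8(255*(im/255.)**.6),0,560,0,420,1))
```

```text
[ 0.39943142 -0.29629102  0.27993019] [ 3.13948959e+00 -1.08455287e-03  2.95688146e-01] [-0.063  0.016  0.031 -0.033 -0.011 -0.024]
```

View pics/w1.png

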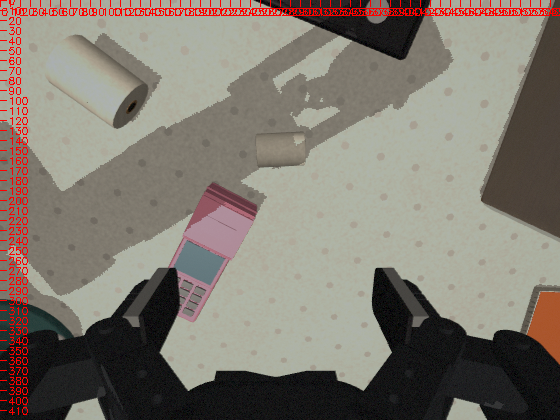

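Run:
```python
from h import *
import pickle
s,w=pickle.load(open("w1.pkl","rb"));T=wristT(s)
def cyl(p):
    c=np.array([p[0],p[1],.02]);a=np.array([-np.sin(p[2]),np.cos(p[2]),0]);b=np.array([a[1],-a[0],0]);z=np.array([0,0,1])
    t=np.linspace(0,2*np.pi,60)
    P=[c+e*.0285*a+.02*(np.cos(t)[:,None]*b+np.sin(t)[:,None]*z) for e in(-1,1)]
    return np.vstack(P)
im=w["color"].astype(np.float32)
# mask: roll hue slightly warm; flood by saturation edges -> grabcut on small window
x0,y0=235,110;sub=w["color"][110:190,235:330].copy()
m=np.zeros(sub.shape[:2],np.uint8);
cv2.grabCut(sub,m,(18,17,58,44),np.zeros((1,65)),np.zeros((1,65)),8,cv2.GC_INIT_WITH_RECT)
mk=((m==1)|(m==3)).astype(np.uint8);n,l,st,ce=cv2.connectedComponentsWithStats(mk);k=1+np.argmax(st[1:,4]);mk=(l==k).astype(np.uint8);print(st[k],ce[k]+[x0,y0])
def iou(p,show=False):
    h=cv2.convexHull((proj("wrist",cyl(p),T)-[x0,y0]).astype(np.float32)*16).astype(np.int32)
    q=np.zeros_like(mk);cv2.fillConvexPoly(q,h,1,shift=4)
    return -(q&mk).sum()/(q|mk).sum()
from scipy.optimize import minimize
b=min((minimize(iou,[.43,-.29,np.radians(d)],method="Nelder-Mead",options=dict(initial_simplex=[[.43,-.29,np.radians(d)],[.44,-.29,np.radians(d)],[.43,-.28,np.radians(d)],[.43,-.29,np.radians(d+6)]])) for d in(12,18,24)),key=lambda r:r.fun)
print(b.x,np.degrees(b.x[2]),b.fun)
h=cv2.convexHull(proj("wrist",cyl(b.x),T).astype(np.float32)).astype(int)
o=crop(w["color"],235,330,110,190,4)
cv2.polylines(o,[((h.reshape(-1,1,2)-[235,110])*4).astype(np.int32)],True,(0,255,0),1)
# project the roll into the scene image too
a=cv2.imread("pics/scene0.png");h2=cv2.convexHull(proj("scene",cyl(b.x)).astype(np.float32))
o2=crop(a,140,200,172,212,6);cv2.polylines(o2,[((h2.reshape(-1,1,2)-[140,172])*6).astype(np.int32)],True,(0,255,0),1)
O=np.zeros((570,400,3),np.uint8);O[:320,:380]=o;O[330:570,:360]=o2;cv2.imwrite("pics/fit1.png",O)
```

```text
[  20   21   51   37 1670] [280.22095808 149.13113772]
[ 0.46962963 -0.26222222  0.03490659] 2.0000000000000155 0.0<stdin>:18: RuntimeWarning: overflow encountered in scalar negative
```

View pics/fit1.png

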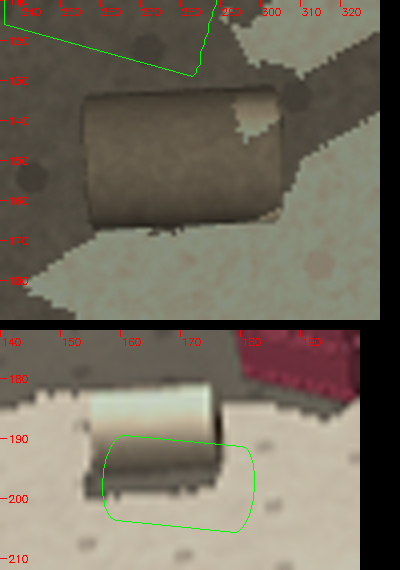

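The crop shows the narrow roll's corners at about (255,134), (302,131), (304,164) and (258,168). The fit itself failed on a uint overflow, so I'm fixing that.

Run:
```python
from h import *
import pickle
from scipy.optimize import minimize
s,w=pickle.load(open("w1.pkl","rb"));T=wristT(s)
def cyl(p):
    c=np.array([p[0],p[1],.02]);a=np.array([-np.sin(p[2]),np.cos(p[2]),0]);b=np.array([a[1],-a[0],0]);z=np.array([0,0,1])
    t=np.linspace(0,2*np.pi,60)
    return np.vstack([c+e*.0285*a+.02*(np.cos(t)[:,None]*b+np.sin(t)[:,None]*z) for e in(-1,1)])
Q=np.array([(255.5,134),(302.5,131.5),(304.5,164),(258,168)],np.float32)
mk=np.zeros((800,950),np.uint8);cv2.fillConvexPoly(mk,((Q-[235,110])*10).astype(np.int32),1)
def iou(p):
    h=cv2.convexHull(((proj("wrist",cyl(p),T)-[235,110])*10).astype(np.float32)).astype(np.int32)
    q=np.zeros_like(mk);cv2.fillConvexPoly(q,h,1)
    return -float((q&mk).sum())/float((q|mk).sum())
for d in(12,22):
    d=np.radians(d);b=minimize(iou,[.43,-.29,d],method="Nelder-Mead",options=dict(initial_simplex=[[.43,-.29,d],[.44,-.29,d],[.43,-.28,d],[.43,-.29,d+.1]]))
    print(b.x,np.degrees(b.x[2]),b.fun, proj("scene",cyl(b.x)).min(0),proj("scene",cyl(b.x)).max(0))
yaw=np.degrees(b.x[2]);go(b.x[0],b.x[1],.10,yaw);go(b.x[0],b.x[1],.014,yaw)
# tray corners in wrist view (near edge corner, 403,58)
print(onz("wrist",403,58,.0,T),onz("wrist",403,58,.016,T))
```

```text
[ 0.42641064 -0.29398911  0.35766591] 20.49274700844645 -0.9337449466232428 [154.23848005 180.73896677] [176.84907551 196.08704275]
[ 0.42617651 -0.29357615  0.35219043] 20.179025393057703 -0.934055722021338 [154.39718914 180.73927339] [177.02285974 196.03209188]
at [ 0.3983 -0.2974  0.2789] [1.7994e+02 3.0000e-02 1.6810e+01] F [-0.5 -1.  -0.3] t 0.95
linear [0.0559, 0.0084, 0.3578] roll -0.1124 rows 5.0
at [ 0.3983 -0.2974  0.2789] [1.7994e+02 3.0000e-02 1.6810e+01] F [-0.5 -1.  -0.3] t 0.95
linear [0.056, 0.0082, 0.5298] roll -0.1124 rows 7.0
[ 0.56752593 -0.40125786  0.        ] [ 0.56394656 -0.39642633  0.016     ]
```

Call:
move_arm --pt "0.056 0.008 0.36" --pt "0.056 0.008 0.36" --pt "0.056 0.008 0.36" --pt "0.056 0.008 0.36" --pt "0.056 0.008 0.36" --roll '[-0.11,-0.11,-0.11,-0.11,-0.11]'

```text
t: 1.37
tcp_pos: [0.4214, -0.292, 0.0906]
tool_rot: [-3.131, 0.007, 0.346]
wrist_force: [-0.9, -0.0, -0.9]
grip_width: 0.0856
grip_force: 0.0
```

Call:
move_arm --pt "0 0 0.06" --pt "0 0 0.12" --pt "0 0 0.12" --roll '[0,0,0]'

```text
t: 1.62
tcp_pos: [0.42, -0.2912, 0.0309]
tool_rot: [-3.128, 0.009, 0.346]
wrist_force: [-0.2, 0.0, -1.7]
grip_width: 0.0854
grip_force: 0.0
```

```bash
python3 -c "
from h import *
go(.4263,-.2937,.014,20.3)"
```

```text
at [ 0.42   -0.2912  0.0309] [-179.24    0.49   19.84] F [-0.2  0.  -1.7] t 1.62
linear [0.0104, 0.0093, 0.0336] roll -0.0153 rows 1.0
```

Call:
move_arm --pt "0.012 0.006 0.01" --pt "0.012 0.006 0.033" --pt "0.012 0.006 0.033" --roll '[0,0,0]'

```text
t: 1.87
tcp_pos: [0.4326, -0.2949, 0.022]
tool_rot: [3.141, 0.0, 0.348]
wrist_force: [-1.2, 0.7, -1.0]
grip_width: 0.0857
grip_force: 0.0
```

Call:
move_arm --pt "0 0 0" --pt "0 0 0" --pt "0 0 0" --pt "0 0 0" --pt "0 0 0" --roll '[0,0,0,0,0]' --grip 0.5

```text
t: 2.28
tcp_pos: [0.4339, -0.2951, 0.0242]
tool_rot: [3.138, -0.002, 0.349]
wrist_force: [0.4, -0.3, 5.4]
grip_width: 0.0552
grip_force: 63.8
```

Call:
move_arm --pt "0 0 0" --pt "0 0 0" --pt "0 0 0" --pt "0 0 0" --pt "0 0 0" --roll '[0,0,0,0,0]' --grip 1

```text
t: 2.7
tcp_pos: [0.4322, -0.2939, 0.0218]
tool_rot: [-3.141, 0.001, 0.349]
wrist_force: [-0.3, -0.1, 0.4]
grip_width: 0.0857
grip_force: 0.0
```

Run:
```python
from h import *
from rig import manip,cams
import pickle
go(.4263,-.2937,.014,20.3)
s=manip.sense(); w=cams.snapshot("wrist"); pickle.dump((s,w),open("w2.pkl","wb"));d=cams.snapshot("side")
go(.4263,-.2937,.014,20.3)
O=np.zeros((420,800,3),np.uint8);g=lambda x:np.uint8(255*(x/255.)**.6)
O[:,:500]=g(w["color"])[:420,30:530];O[:300,500:800]=crop(g(d["color"]),325,385,130,190,5)
cv2.imwrite("pics/w2.png",O)
```

```text
at [ 0.4322 -0.2939  0.0218] [-1.7995e+02  3.0000e-02  1.9980e+01] F [-0.3 -0.1  0.4] t 2.7
linear [-0.011, -0.0044, 0.0157] roll -0.0106 rows 1.0
at [ 0.4324 -0.294   0.022 ] [-1.7997e+02  2.0000e-02  1.9990e+01] F [-0.2 -0.3  0.3] t 2.8
linear [-0.0113, -0.0047, 0.016] roll -0.0105 rows 1.0
```

View pics/w2.png

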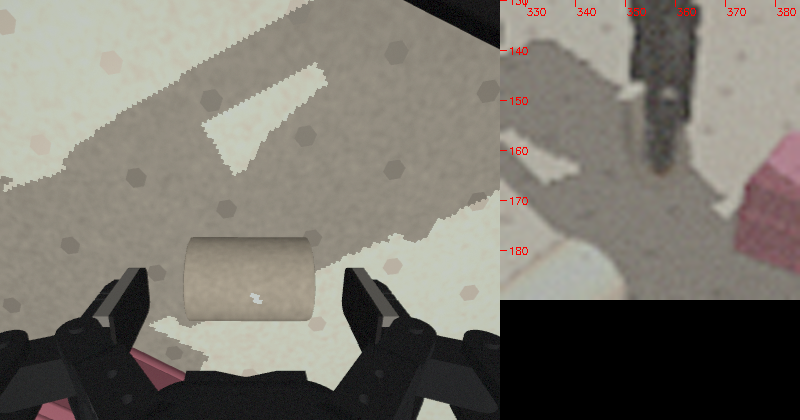

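The roll stands parallel between the open fingers, with its silhouette at columns 214–345 and rows 237–321 of the full image. I'll fit that to get the roll's centre.

Run:
```python
from h import *
import pickle
s,w=pickle.load(open("w2.pkl","rb"));T=wristT(s)
def cyl(p):
    c=np.array([p[0],p[1],.02]);a=np.array([-np.sin(p[2]),np.cos(p[2]),0]);b=np.array([a[1],-a[0],0]);z=np.array([0,0,1])
    t=np.linspace(0,2*np.pi,120)
    return np.vstack([c+e*.0285*a+.02*(np.cos(t)[:,None]*b+np.sin(t)[:,None]*z) for e in(-1,1)])
f=lambda p:np.r_[proj("wrist",cyl(p),T).min(0)-[213.5,237],proj("wrist",cyl(p),T).max(0)-[345.5,321]]
b=least_squares(lambda p:f([p[0],p[1],np.radians(20)]),[.426,-.294],diff_step=1e-3);print(b.x,f([*b.x,np.radians(20)]))
go(b.x[0],b.x[1],.013,20)
```

```text
[ 0.42999991 -0.29662175] [-0.90923509 -0.32541901  0.90788774  0.47776826]
at [ 0.4324 -0.294   0.022 ] [-1.7997e+02  2.0000e-02  1.9990e+01] F [-0.2 -0.3  0.3] t 2.8
linear [-0.0063, 0.0033, 0.018] roll -0.0005 rows 1.0
```

Call:
move_arm --pt "-0.006 0.002 0.018" --pt "-0.006 0.002 0.018" --pt "-0.006 0.002 0.018" --pt "-0.006 0.002 0.018" --roll '[0,0,0,0]'

```text
t: 3.13
tcp_pos: [0.4299, -0.296, 0.0129]
tool_rot: [-3.141, 0.0, 0.349]
wrist_force: [0.2, 0.6, -0.2]
grip_width: 0.0853
grip_force: 0.0
```

Call:
move_arm --pt "0 0 0" --pt "0 0 0" --pt "0 0 0" --pt "0 0 0" --pt "0 0 0" --roll '[0,0,0,0,0]' --grip 0.5

```text
t: 3.55
tcp_pos: [0.4306, -0.2965, 0.014]
tool_rot: [3.14, -0.001, 0.349]
wrist_force: [0.7, 0.4, 1.8]
grip_width: 0.0558
grip_force: 65.8
```

Call:
move_arm --pt "0 0 -0.08" --pt "0 0 -0.16" --pt "0 0 -0.24" --pt "0 0 -0.28" --pt "0 0 -0.28" --roll '[0,0,0,0,0]'

```text
t: 3.97
tcp_pos: [0.4328, -0.2983, 0.1602]
tool_rot: [3.131, -0.006, 0.349]
wrist_force: [0.1, -0.7, 0.1]
grip_width: 0.056
grip_force: 65.3
```

```bash
python3 -c "
from h import *
go(.43,-.05,.22,10);go(.43,.20,.22,-12)"
```

```text
at [ 0.4328 -0.2983  0.1602] [179.37  -0.35  19.99] F [ 0.1 -0.7  0.1] t 3.97
linear [0.1653, -0.4673, -0.1238] roll 0.333 rows 7.0
at [ 0.4328 -0.2983  0.1602] [179.37  -0.35  19.99] F [ 0.1 -0.7  0.1] t 3.97
linear [0.3362, -0.9371, -0.128] roll 1.0663 rows 13.0
```

Call:
move_arm --pt "0.11 -0.34 -0.07" --pt "0.11 -0.34 -0.07" --pt "0.11 -0.34 -0.07" --pt "0.11 -0.34 -0.07" --pt "0.11 -0.34 -0.07" --roll '[0.35,0.35,0.35,0.35,0.35]'

```text
t: 4.38
tcp_pos: [0.4227, -0.1133, 0.1878]
tool_rot: [-3.139, 0.0, 0.169]
wrist_force: [-0.4, 0.1, -0.5]
grip_width: 0.0558
grip_force: 65.3
```

Call:
move_arm --pt "0.036 -0.35 -0.066" --pt "0.036 -0.35 -0.066" --pt "0.036 -0.35 -0.066" --pt "0.036 -0.35 -0.066" --pt "0.036 -0.35 -0.066" --roll '[0.36,0.36,0.36,0.36,0.36]'

```text
t: 4.8
tcp_pos: [0.4115, 0.062, 0.2209]
tool_rot: [-3.139, 0.001, -0.019]
wrist_force: [0.0, -0.6, -0.3]
grip_width: 0.0559
grip_force: 65.3
```

Call:
move_arm --pt "-0.03 -0.35 -0.066" --pt "-0.03 -0.35 -0.066" --pt "-0.03 -0.35 -0.066" --pt "-0.03 -0.35 -0.066" --pt "-0.03 -0.35 -0.066" --roll '[0.36,0.36,0.36,0.36,0.36]'

```text
t: 5.22
tcp_pos: [0.4004, 0.2372, 0.2534]
tool_rot: [-3.141, 0.002, -0.207]
wrist_force: [-0.6, -0.8, -0.5]
grip_width: 0.0554
grip_force: 65.3
```

Call:
move_arm --pt "0 0 0" --pt "0 0 0" --pt "0 0 0" --pt "0 0 0" --roll '[0,0,0,0]'

```text
t: 5.55
tcp_pos: [0.4015, 0.2321, 0.2532]
tool_rot: [3.14, 0.001, -0.213]
wrist_force: [0.1, 0.5, -1.2]
grip_width: 0.056
grip_force: 65.3
```

Run:
```python
from h import *
from rig import manip,cams
import pickle
go(.40,.23,.26,-12)
s=manip.sense(); w=cams.snapshot("wrist"); pickle.dump((s,w),open("w3.pkl","wb"))
im=np.uint8(255*(w["color"]/255.)**.5)
o=cv2.resize(im,None,fx=1.42,fy=1.42,interpolation=cv2.INTER_CUBIC)
for x in range(0,560,50): cv2.line(o,(int(x*1.42),0),(int(x*1.42),8),(0,0,255),1)
cv2.imwrite("pics/w3.png",o)
```

```text
at [0.4015 0.2321 0.2532] [ 1.799e+02  8.000e-02 -1.221e+01] F [ 0.1  0.5 -1.2] t 5.55
linear [-0.0021, 0.0047, -0.0136] roll -0.007 rows 1.0
```

View pics/w3.png

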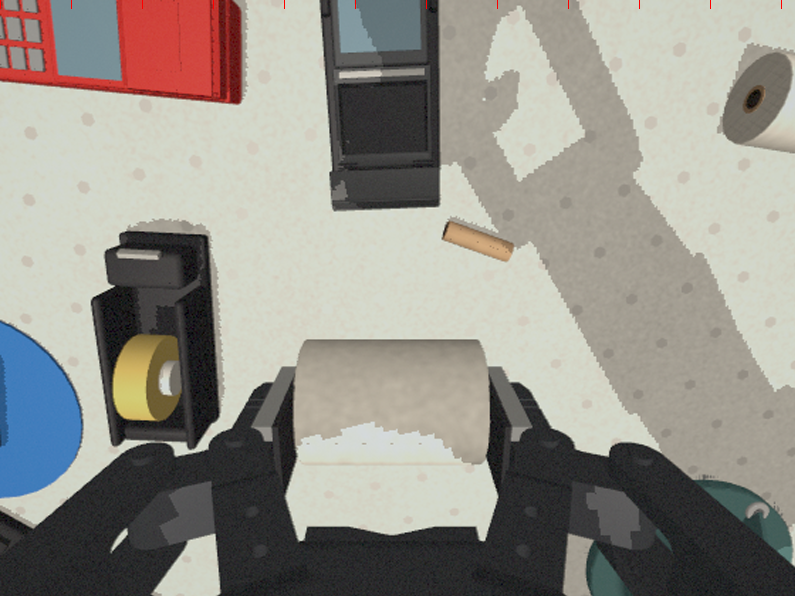

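The wrist view shows the roll held level across the fingers. The empty well is at displayed (338,83), (428,80), (341,160) and (432,157), and the cover's upper edge is at (332,208)–(438,204).

Run:
```python
from h import *
import pickle
np.set_printoptions(precision=4,suppress=True)
s,w=pickle.load(open("w3.pkl","rb"));T=wristT(s)
k=1/1.42
B=lambda u,v,z:onz("wrist",u*k,v*k,z,T)
P=[B(*p,.042) for p in[(338,83),(428,80),(341,160),(432,157)]];print(P)
c=np.mean(P,0);print("well mean",c,np.linalg.norm(P[1]-P[0]),np.linalg.norm(P[2]-P[0]),"yaw",[np.degrees(np.arctan2(*(q[[1,0]]))) for q in(P[0]-P[2],P[1]-P[3])],[np.degrees(np.arctan2(*((q)[[1,0]])))-90 for q in(P[0]-P[1],P[2]-P[3])])
St=[B(338,75,.043),B(427,70,.043)];print("stripe",St)
S=[B(331,70,.042),B(438,66,.042),B(333,165,.042),B(440,160,.042)];print("sides",S,np.linalg.norm(S[1]-S[0]),np.linalg.norm(S[3]-S[2]))
# cover edge: predicted pixels for angles
for yaw in(-.21,-.235):
  r=R.from_euler('z',yaw);
  W=lambda l:c*[1,1,0]+r.apply(np.array(l)/1e3)
  for a in(1.35,1.45,1.55,1.65,1.75):
    e=lambda y,d:W((-33+62*np.cos(a)-d*np.sin(a),y,42+62*np.sin(a)+d*np.cos(a)))
    print(yaw,a,(proj("wrist",[e(33,0),e(-33,0),e(33,22),e(-33,22)],T)/k).round(0).tolist())
```

```text
[array([0.527 , 0.2421, 0.042 ]), array([0.5158, 0.1812, 0.042 ]), array([0.4771, 0.2524, 0.042 ]), array([0.4653, 0.1879, 0.042 ])]
well mean [0.4963 0.2159 0.042 ] 0.061888704429141864 0.050901460194806264 yaw [np.float64(-11.68413354835748), np.float64(-7.625727005580961)] [np.float64(-10.440103176191116), np.float64(-10.386596599313151)]
stripe [array([0.5317, 0.2408, 0.043 ]), array([0.5219, 0.1808, 0.043 ])]
sides [array([0.5359, 0.2447, 0.042 ]), array([0.5229, 0.1729, 0.042 ]), array([0.475 , 0.2589, 0.042 ]), array([0.4621, 0.1827, 0.042 ])] 0.07301617270325213 0.07723704121855662
-0.21 1.35 [[328.0, 150.0], [439.0, 150.0], [329.0, 188.0], [439.0, 187.0]]
-0.21 1.45 [[328.0, 161.0], [439.0, 161.0], [329.0, 199.0], [439.0, 198.0]]
-0.21 1.55 [[329.0, 172.0], [439.0, 171.0], [330.0, 209.0], [438.0, 209.0]]
-0.21 1.65 [[329.0, 182.0], [439.0, 182.0], [331.0, 218.0], [438.0, 218.0]]
-0.21 1.75 [[330.0, 193.0], [438.0, 192.0], [332.0, 227.0], [437.0, 227.0]]
-0.235 1.35 [[327.0, 149.0], [439.0, 151.0], [327.0, 186.0], [437.0, 189.0]]
-0.235 1.45 [[327.0, 159.0], [438.0, 162.0], [327.0, 197.0], [437.0, 200.0]]
-0.235 1.55 [[327.0, 170.0], [438.0, 173.0], [328.0, 208.0], [436.0, 210.0]]
-0.235 1.65 [[328.0, 181.0], [437.0, 183.0], [329.0, 217.0], [435.0, 219.0]]
-0.235 1.75 [[328.0, 191.0], [437.0, 194.0], [329.0, 226.0], [434.0, 228.0]]
```

Run:
```python
from h import *
import pickle
np.set_printoptions(precision=4,suppress=True)
s,w=pickle.load(open("w3.pkl","rb"));T=wristT(s);k=1/1.42
for z in(.038,.043):
  a=[onz("scene",u,v,z) for u,v in[(329.2,221),(352.5,226)]]; print("stripe scene",z,np.mean(a,0),np.linalg.norm(a[1]-a[0]),np.degrees(np.arctan2(*((a[1]-a[0])[:2]))))
  b=[onz("side",u,v,z) for u,v in[(210+(674-420)/4,220+97/4),(210+(627-420)/4,220+152/4)]]; print("stripe side",z,np.mean(b,0),np.linalg.norm(b[1]-b[0]),np.degrees(np.arctan2(*((b[1]-b[0])[:2]))))
  c=[onz("wrist",u*k,v*k,z,T) for u,v in[(338,74),(427,70)]]; print("stripe wrist",z,np.mean(c,0),np.linalg.norm(c[1]-c[0]),np.degrees(np.arctan2(*((c[1]-c[0])[:2]))))
# held roll as calibration check of wrist cam: roll centre at TCP + 6mm up
g=s["tcp_pos"]+[0,0,.006]; print("held roll px (disp)",proj("wrist",[g],T)/k)
t=np.linspace(0,6.28,60);Rt=R.from_euler('xyz',s["tool_rot"])
P=np.vstack([s["tcp_pos"]+Rt.apply(np.c_[.02*np.cos(t),e*.0285+0*t,-.006+.02*np.sin(t)]) for e in(-1,1)]);q=proj("wrist",P,T)/k;print(q.min(0),q.max(0))
```

```text
stripe scene 0.038 [0.5183 0.2141 0.038 ] 0.05917879147275755 8.871548880796544
stripe side 0.038 [0.5244 0.2092 0.038 ] 0.055908570413813675 9.475721273652722
stripe wrist 0.038 [0.5278 0.2106 0.038 ] 0.06158210404815577 -170.157249669705
stripe scene 0.043 [0.525 0.214 0.043] 0.058670042698013264 8.871548880796498
stripe side 0.043 [0.5225 0.2136 0.043 ] 0.0555937066569537 9.475721273652612
stripe wrist 0.043 [0.5271 0.2107 0.043 ] 0.06072103073225764 -170.15724966970498
held roll px (disp) [[390.9999 398.3647]]
[289.9388 336.5075] [491.9156 463.7109]
```

```bash
python3 -c "
from h import *
go(.498,.217,.14,-10)"
```

```text
at [0.4016 0.2321 0.2534] [ 1.7993e+02  6.0000e-02 -1.2230e+01] F [ 0.3 -0.2 -1.1] t 5.6
linear [0.195, -0.0116, 0.2267] roll -0.0743 rows 4.0
```

Call:
move_arm --pt "0.08 -0.005 0.02" --pt "0.15 -0.01 0.06" --pt "0.195 -0.012 0.13" --pt "0.195 -0.012 0.2" --pt "0.195 -0.012 0.227" --roll '[-0.03,-0.05,-0.074,-0.074,-0.074]'

```text
t: 6.02
tcp_pos: [0.4967, 0.2157, 0.1343]
tool_rot: [3.137, 0.009, -0.177]
wrist_force: [-1.3, -0.1, -1.3]
grip_width: 0.0561
grip_force: 65.3
```

Call:
move_arm --pt "0 0 0" --pt "0 0 0" --pt "0 0 0" --pt "0 0 0" --roll '[0,0,0,0]'

```text
t: 6.35
tcp_pos: [0.4995, 0.2189, 0.1436]
tool_rot: [-3.139, -0.005, -0.173]
wrist_force: [1.0, -0.2, -1.0]
grip_width: 0.0556
grip_force: 65.3
```

```bash
python3 -c "
from h import *
go(.498,.217,.068,-10)"
```

```text
at [0.4995 0.2189 0.1436] [-179.87   -0.26   -9.92] F [ 1.  -0.2 -1. ] t 6.35
linear [-0.0031, 0.0046, 0.1511] roll 0.0028 rows 2.0
```

Call:
move_arm --pt "-0.003 0.004 0.05" --pt "-0.003 0.004 0.1" --pt "-0.003 0.004 0.14" --pt "-0.003 0.004 0.15" --pt "-0.003 0.004 0.15" --roll '[0,0,0,0,0]'

```text
t: 6.77
tcp_pos: [0.4959, 0.2169, 0.0655]
tool_rot: [3.141, 0.001, -0.173]
wrist_force: [-0.8, -0.3, -0.6]
grip_width: 0.0558
grip_force: 65.3
```

Call:
move_arm --pt "0 0 0" --pt "0 0 0" --pt "0 0 0" --pt "0 0 0" --roll '[0,0,0,0]'

```text
t: 7.1
tcp_pos: [0.4975, 0.2174, 0.0675]
tool_rot: [-3.14, -0.003, -0.173]
wrist_force: [-0.3, 0.2, -0.6]
grip_width: 0.0557
grip_force: 65.3
```

Run:
```python
from h import *
from rig import manip,cams
import pickle
go(.498,.217,.068,-10)
s=manip.sense(); w=cams.snapshot("wrist"); d=cams.snapshot("side");e=cams.snapshot("scene");pickle.dump((s,w,d,e),open("w4.pkl","wb"))
g=lambda x:np.uint8(255*(x/255.)**.45)
O=np.zeros((600,800,3),np.uint8)
O[:600,:540]=crop(g(w["color"]),185,365,130,330,3)
O[:260,540:800]=crop(g(d["color"]),250,302,225,277,5)
O[270:570,540:780]=crop(g(e["color"]),325,373,180,240,5)
cv2.imwrite("pics/w4.png",O)
```

```text
at [0.4975 0.2174 0.0675] [-1.7992e+02 -1.6000e-01 -9.8900e+00] F [-0.3  0.2 -0.6] t 7.1
linear [0.0012, 0.0005, -0.001] roll 0.0036 rows 1.0
```

View pics/w4.png

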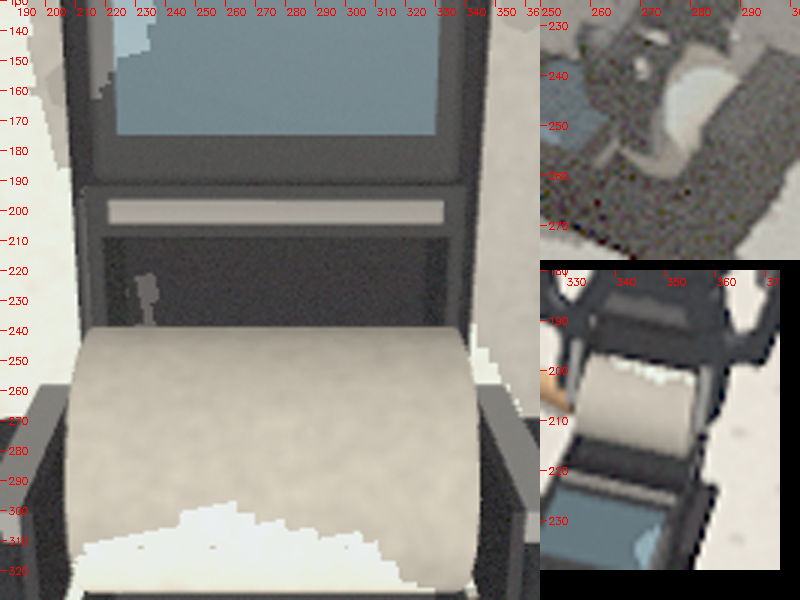

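The roll is parallel to the well. In full-image pixels the well's inner front edge is at row 209 from column 219 to 334, the roll spans columns 207–345, and both centres are near column 276.

Run:
```python
from h import *
import pickle
np.set_printoptions(precision=4,suppress=True)
s,w,d,e=pickle.load(open("w4.pkl","rb"));T=wristT(s);Rt=R.from_euler('xyz',s["tool_rot"])
f=lambda u,v,z:Rt.inv().apply(onz("wrist",u,v,z,T)-s["tcp_pos"])
for z in(.040,.042,.044):
    a,b=f(219.3,209,z),f(334,209,z);print(z,a,b,"width",b[1]-a[1]);a,b=f(220.7,200.5,z),f(333,200.5,z);print(" stripe",a,b)
t=np.linspace(0,6.28,200)
for h in(-.006,-.003,0):
  P=np.vstack([s["tcp_pos"]+Rt.apply(np.c_[.02*np.cos(t),q*.0285+0*t,h+.02*np.sin(t)]) for q in(-1,1)]);q=proj("wrist",P,T);print(h,q.min(0),q.max(0))
```

```text
0.04 [ 0.024  -0.0301  0.0276] [0.0241 0.0314 0.0275] width 0.061466263703642735
 stripe [ 0.0288 -0.0291  0.0276] [0.0288 0.0306 0.0275]
0.042 [ 0.0247 -0.0297  0.0256] [0.0247 0.031  0.0255] width 0.06074399574385635
 stripe [ 0.0293 -0.0287  0.0256] [0.0294 0.0303 0.0255]
0.044 [ 0.0253 -0.0294  0.0236] [0.0253 0.0307 0.0235] width 0.06002172778406993
 stripe [ 0.0299 -0.0284  0.0236] [0.0299 0.0299 0.0235]
-0.006 [204.182  236.9451] [346.4202 326.6123]
-0.003 [205.6861 234.5527] [344.9295 322.3655]
0 [207.1281 232.2457] [343.5002 318.2926]
```

Call:
move_arm --pt "0.004 0.001 0" --pt "0.004 0.001 0.016" --pt "0.004 0.001 0.03" --pt "0.004 0.001 0.03" --pt "0.004 0.001 0.03" --roll '[0,0,0,0,0]'

```text
t: 7.67
tcp_pos: [0.4974, 0.2159, 0.0494]
tool_rot: [3.14, 0.002, -0.173]
wrist_force: [-0.1, 0.3, -1.5]
grip_width: 0.056
grip_force: 65.3
```

Call:
move_arm --pt "0 0 0" --pt "0 0 0.01" --pt "0 0 0.02" --pt "0 0 0.02" --pt "0 0 0.02" --roll '[0,0,0,0,0]'

```text
t: 8.08
tcp_pos: [0.4978, 0.216, 0.0401]
tool_rot: [3.141, 0.001, -0.173]
wrist_force: [-0.2, -0.0, -0.9]
grip_width: 0.0558
grip_force: 65.3
```

Call:
move_arm --pt "0.002 0 0" --pt "0.002 0 0" --pt "0.002 0 0" --pt "0.002 0 0" --pt "0.002 0 0" --roll '[0,0,0,0,0]'

```text
t: 8.5
tcp_pos: [0.4994, 0.216, 0.0409]
tool_rot: [-3.142, -0.0, -0.173]
wrist_force: [0.2, -0.4, -1.2]
grip_width: 0.0561
grip_force: 65.3
```

Call:
move_arm --pt "0 0 0" --pt "0 0 0" --pt "0 0 0" --pt "0 0 0" --pt "0 0 0" --roll '[0,0,0,0,0]' --grip 1

```text
t: 8.92
tcp_pos: [0.4994, 0.216, 0.0409]
tool_rot: [-3.142, -0.0, -0.173]
wrist_force: [0.1, 0.2, -0.7]
grip_width: 0.0852
grip_force: 0.0
```

Call:
move_arm --pt "0 0 -0.06" --pt "0 0 -0.14" --pt "0 0 -0.22" --pt "0 0 -0.24" --pt "0 0 -0.24" --roll '[0,0,0,0,0]'

```text
t: 9.33
tcp_pos: [0.5021, 0.2169, 0.1665]
tool_rot: [-3.137, -0.01, -0.173]
wrist_force: [0.1, -0.8, 0.2]
grip_width: 0.0854
grip_force: 0.0
```

Run:
```python
from h import *
from rig import manip,cams
import pickle
c=[.4989,.2165];u=np.array([np.cos(np.radians(-10)),np.sin(np.radians(-10))])
s=manip.sense(); w=cams.snapshot("wrist"); d=cams.snapshot("side");e=cams.snapshot("scene");pickle.dump((s,w,d,e),open("w5.pkl","wb"))
T=wristT(s)
# expected roll silhouettes seated (z .038), vs brightness profile in wrist image along centre column and across
t=np.linspace(0,6.28,200);r=R.from_euler('z',-10,degrees=True)
for z in(.038,.048):
  P=np.vstack([np.r_[c,z]+r.apply(np.c_[.02*np.cos(t),q*.0285+0*t,.02*np.sin(t)]) for q in(-1,1)]);q=proj("wrist",P,T);print(z,q.min(0),q.max(0))
g=cv2.cvtColor(w["color"],cv2.COLOR_BGR2GRAY).astype(int)
m=q.mean(0).astype(int);print(m,"col",[(v,g[v,m[0]]) for v in range(m[1]-60,m[1]+50,3)]);print("row",[(x,g[m[1],x]) for x in range(m[0]-70,m[0]+71,4)])
p=np.r_[c,0][:2]-.125*u;go(p[0],p[1],.16,-10)
```

```text
0.038 [241.33770233 181.8353678 ] [313.41930473 229.19836731]
0.048 [239.97721985 184.404945  ] [314.78449981 233.44147532]
[277 208] col [(148, np.int64(106)), (151, np.int64(108)), (154, np.int64(108)), (157, np.int64(76)), (160, np.int64(47)), (163, np.int64(47)), (166, np.int64(39)), (169, np.int64(43)), (172, np.int64(171)), (175, np.int64(182)), (178, np.int64(59)), (181, np.int64(9)), (184, np.int64(81)), (187, np.int64(108)), (190, np.int64(138)), (193, np.int64(164)), (196, np.int64(184)), (199, np.int64(187)), (202, np.int64(190)), (205, np.int64(190)), (208, np.int64(191)), (211, np.int64(192)), (214, np.int64(192)), (217, np.int64(191)), (220, np.int64(190)), (223, np.int64(189)), (226, np.int64(180)), (229, np.int64(23)), (232, np.int64(10)), (235, np.int64(16)), (238, np.int64(15)), (241, np.int64(15)), (244, np.int64(190)), (247, np.int64(8)), (250, np.int64(15)), (253, np.int64(17)), (256, np.int64(16))]
row [(207, np.int64(187)), (211, np.int64(189)), (215, np.int64(189)), (219, np.int64(189)), (223, np.int64(189)), (227, np.int64(188)), (231, np.int64(181)), (235, np.int64(34)), (239, np.int64(44)), (243, np.int64(191)), (247, np.int64(192)), (251, np.int64(191)), (255, np.int64(191)), (259, np.int64(191)), (263, np.int64(191)), (267, np.int64(192)), (271, np.int64(193)), (275, np.int64(191)), (279, np.int64(192)), (283, np.int64(193)), (287, np.int64(191)), (291, np.int64(191)), (295, np.int64(190)), (299, np.int64(191)), (303, np.int64(191)), (307, np.int64(191)), (311, np.int64(190)), (315, np.int64(55)), (319, np.int64(10)), (323, np.int64(190)), (327, np.int64(188)), (331, np.int64(190)), (335, np.int64(190)), (339, np.int64(189)), (343, np.int64(190)), (347, np.int64(182))]
at [0.4984 0.2157 0.1591] [ 1.7992e+02  1.4000e-01 -9.9000e+00] F [ 0.5 -0.6 -0.8] t 9.48
linear [-0.2493, -0.0022, -0.0012] roll 0.0034 rows 3.0
```

The numbers match a seated roll: rows 183–227 and columns 242–313 agree with z = 0.038. Next I'll close the fingers, go behind the cover and sweep it shut.

Call:
move_arm --pt "-0.08 0 0" --pt "-0.16 0 0" --pt "-0.2 0 0" --pt "-0.2 0 0.05" --pt "-0.2 0 0.1" --roll '[0,0,0,0,0]' --grip 0

```text
t: 9.9
tcp_pos: [0.3995, 0.2335, 0.1095]
tool_rot: [-3.141, -0.0, -0.171]
wrist_force: [0.8, 0.5, -0.8]
grip_width: 0.0255
grip_force: 0.0
```

Call:
move_arm --pt "0 0 0.03" --pt "0 0 0.045" --pt "0 0 0.045" --pt "0 0 0.045" --pt "0 0 0.045" --roll '[0,0,0,0,0]'

```text
t: 10.32
tcp_pos: [0.4014, 0.2333, 0.0888]
tool_rot: [-3.141, -0.001, -0.173]
wrist_force: [-0.8, -0.7, -0.6]
grip_width: -0.0001
grip_force: 0.0
```

```bash
python3 -c "
from h import *
u=np.array([np.cos(np.radians(-10)),np.sin(np.radians(-10))]);c=np.array([.4989,.2165])
for x,z in((-.1,.087),(-.004,.087),(.015,.066)): go(*(c+x*u),z,-10)"
```

```text
at [0.4014 0.2333 0.0888] [-1.7997e+02 -4.0000e-02 -9.9100e+00] F [-0.8 -0.7 -0.6] t 10.32
linear [-0.002, -0.0007, 0.0037] roll 0.0031 rows 1.0
at [0.4014 0.2333 0.0888] [-1.7997e+02 -4.0000e-02 -9.9100e+00] F [-0.8 -0.7 -0.6] t 10.32
linear [0.19, -0.0004, 0.0038] roll 0.0031 rows 3.0
at [0.4014 0.2333 0.0888] [-1.7997e+02 -4.0000e-02 -9.9100e+00] F [-0.8 -0.7 -0.6] t 10.32
linear [0.2279, -0.0003, 0.0459] roll 0.0031 rows 3.0
```

Call:
move_arm --pt "0.02 0 0" --pt "0.04 0 0" --pt "0.06 0 0" --pt "0.08 0 0" --pt "0.1 0 0" --roll '[0,0,0,0,0]'

```text
t: 10.73
tcp_pos: [0.4516, 0.2244, 0.0888]
tool_rot: [-3.141, -0.001, -0.173]
wrist_force: [-1.0, 0.4, 0.7]
grip_width: -0.0003
grip_force: 0.5
```

Call:
move_arm --pt "0.02 0 0" --pt "0.04 0 0" --pt "0.06 0 0" --pt "0.08 0 0.003" --pt "0.09 0 0.003" --roll '[0,0,0,0,0]'

```text
t: 11.15
tcp_pos: [0.4957, 0.2164, 0.0863]
tool_rot: [3.141, -0.0, -0.173]
wrist_force: [-0.4, -0.1, 1.0]
grip_width: -0.0
grip_force: 0.1
```

Call:
move_arm --pt "0.01 0 0.002" --pt "0.018 0 0.008" --pt "0.026 0 0.016" --pt "0.034 0 0.024" --pt "0.038 0 0.03" --roll '[0,0,0,0,0]'

```text
t: 11.57
tcp_pos: [0.5132, 0.2135, 0.071]
tool_rot: [3.141, 0.0, -0.173]
wrist_force: [0.4, 0.6, -0.1]
grip_width: 0.0001
grip_force: 0.1
```

```bash
python3 -c "
from h import *
u=np.array([np.cos(np.radians(-10)),np.sin(np.radians(-10))]);c=np.array([.4989,.2165])
go(*(c+.015*u),.064,-10)"
```

```text
at [0.5132 0.2135 0.071 ] [ 1.7998e+02  2.0000e-02 -9.8900e+00] F [ 0.4  0.6 -0.1] t 11.57
linear [0.0008, -0.001, 0.0141] roll 0.0036 rows 1.0
```

Now I'll press down gently in small steps until the force rises.

Call:
move_arm --pt "0 0 0.003" --pt "0 0 0.006" --pt "0 0 0.009" --pt "0 0 0.012" --pt "0 0 0.012" --roll '[0,0,0,0,0]'

```text
t: 11.98
tcp_pos: [0.5131, 0.2137, 0.0661]
tool_rot: [-3.141, -0.0, -0.173]
wrist_force: [0.5, -0.3, -0.9]
grip_width: 0.0002
grip_force: 0.0
```

Call:
move_arm --pt "0 0 0.002" --pt "0 0 0.003" --pt "0 0 0.004" --pt "0 0 0.004" --roll '[0,0,0,0]'

```text
t: 12.32
tcp_pos: [0.5132, 0.2137, 0.0659]
tool_rot: [-3.141, -0.001, -0.173]
wrist_force: [-3.1, -1.3, 8.6]
grip_width: -0.0001
grip_force: 4.3
```

The cover stopped on contact (8.6 N) at z = 0.066, which is the shut cover's top. I'll raise, open, and set up the grasp on the head.

Call:
move_arm --pt "0 0 -0.06" --pt "-0.01 0 -0.12" --pt "-0.03 0 -0.14" --pt "-0.03 0 -0.14" --pt "-0.03 0 -0.14" --roll '[0,0,0,0,0]' --grip 1

```text
t: 12.73
tcp_pos: [0.498, 0.2164, 0.1339]
tool_rot: [-3.141, -0.001, -0.172]
wrist_force: [0.7, -0.3, -0.1]
grip_width: 0.0605
grip_force: 0.0
```

Call:
move_arm --pt "0 0 0" --pt "0 0 0" --pt "0 0 0" --pt "0 0 0" --roll '[0,0,0,0]'

```text
t: 13.07
tcp_pos: [0.4978, 0.2159, 0.1323]
tool_rot: [3.14, 0.002, -0.173]
wrist_force: [-0.5, -0.1, 0.2]
grip_width: 0.0854
grip_force: 0.0
```

Run:
```python
from h import *
from rig import manip,cams
import pickle
go(.4989,.2165,.06,-10)
s=manip.sense(); w=cams.snapshot("wrist"); d=cams.snapshot("side");e=cams.snapshot("scene");pickle.dump((s,w,d,e),open("w6.pkl","wb"))
T=wristT(s);c=np.array([.4989,.2165,0]);r=R.from_euler('z',-10,degrees=True)
W=lambda l:c+r.apply(np.array(l)/1e3)
print("pred cover shut outline px",proj("wrist",[W((31,33,64)),W((31,-33,64)),W((-33,33,66)),W((-33,-33,66))],T).round(0).tolist())
b=w["color"].astype(int);m=((b[...,0]-b[...,2]>18)).astype(np.uint8)
n,l,st,ce=cv2.connectedComponentsWithStats(m)
print([(st[i].tolist(),ce[i].round(1).tolist()) for i in range(1,n) if st[i,4]>400])
g=cv2.cvtColor(w["color"],cv2.COLOR_BGR2GRAY).astype(int);print([(v,int(g[v,277])) for v in range(100,330,4)])
```

```text
at [0.4978 0.2159 0.1323] [ 1.7992e+02  1.3000e-01 -9.9100e+00] F [-0.5 -0.1  0.2] t 13.07
linear [0.0023, -0.0018, 0.1445] roll 0.0031 rows 2.0
pred cover shut outline px [[223.0, 178.0], [325.0, 178.0], [227.0, 269.0], [321.0, 269.0]]
[([234, 87, 81, 70, 5491], [273.8, 121.1]), ([0, 89, 20, 78, 1223], [7.7, 130.1])]
[(100, 53), (104, 53), (108, 53), (112, 54), (116, 53), (120, 54), (124, 52), (128, 53), (132, 51), (136, 53), (140, 51), (144, 52), (148, 51), (152, 50), (156, 49), (160, 47), (164, 17), (168, 10), (172, 13), (176, 13), (180, 21), (184, 20), (188, 55), (192, 56), (196, 55), (200, 56), (204, 54), (208, 54), (212, 33), (216, 36), (220, 35), (224, 34), (228, 34), (232, 34), (236, 34), (240, 53), (244, 52), (248, 53), (252, 52), (256, 51), (260, 51), (264, 25), (268, 189), (272, 189), (276, 189), (280, 189), (284, 190), (288, 189), (292, 180), (296, 180), (300, 189), (304, 187), (308, 189), (312, 189), (316, 188), (320, 188), (324, 181), (328, 186)]
```

The cover outline is where a shut cover should be (rows 178–267, no white showing). I'll descend around the head and grip.

Call:
move_arm --pt "0.002 -0.002 0.06" --pt "0.002 -0.002 0.12" --pt "0.002 -0.002 0.17" --pt "0.002 -0.002 0.2" --pt "0.002 -0.002 0.2" --roll '[0,0,0,0,0]'

```text
t: 13.63
tcp_pos: [0.4962, 0.2158, 0.0291]
tool_rot: [3.137, 0.008, -0.173]
wrist_force: [-0.9, -0.6, 0.5]
grip_width: 0.0856
grip_force: 0.0
```

Call:
move_arm --pt "0 0 0.01" --pt "0 0 0.02" --pt "0 0 0.03" --pt "0 0 0.03" --roll '[0,0,0,0]'

```text
t: 13.97
tcp_pos: [0.4996, 0.217, 0.0188]
tool_rot: [-3.142, -0.0, -0.173]
wrist_force: [-0.6, -1.1, 0.4]
grip_width: 0.0851
grip_force: 0.0
```

```bash
python3 -c "
from h import *
go(.4989,.2165,.016,-10)"
```

```text
at [0.4996 0.217  0.0188] [-1.8e+02 -2.0e-02 -9.9e+00] F [-0.6 -1.1  0.4] t 13.97
linear [-0.0012, 0.0013, 0.0057] roll 0.0035 rows 1.0
```

Call:
move_arm --pt "0 0 0.004" --pt "0 0 0.004" --pt "0 0 0.004" --pt "0 0 0.004" --roll '[0,0,0,0]' --grip 0.6

```text
t: 14.3
tcp_pos: [0.5, 0.217, 0.0177]
tool_rot: [-3.141, -0.001, -0.173]
wrist_force: [0.4, -0.8, 3.0]
grip_width: 0.0657
grip_force: 71.2
```

```bash
cat >> h.py <<'E'
def screen(w):
    b=w["color"].astype(int);m=(b[...,0]-b[...,2]>14).astype(np.uint8)
    m=cv2.morphologyEx(m,cv2.MORPH_CLOSE,np.ones((5,5)))
    n,l,st,ce=cv2.connectedComponentsWithStats(m[:, 150:400]);k=1+np.argmax(st[1:,4])
    ct=max(cv2.findContours((l==k).astype(np.uint8),0,2)[0],key=cv2.contourArea)
    return st[k].tolist(),cv2.boxPoints(cv2.minAreaRect(ct)).round(1).tolist()
E
python3 - <<'E'
from h import *
from rig import manip,cams
import pickle
s=manip.sense();go(.4989,.2165,.016,-10);print(s["ft_torque"].round(3))
w=cams.snapshot("wrist");d=cams.snapshot("side");e=cams.snapshot("scene");pickle.dump((s,w,d,e),open("w7.pkl","wb"));print(screen(w))
E
```

```text
at [0.5    0.217  0.0177] [-1.7998e+02 -8.0000e-02 -9.9000e+00] F [ 0.4 -0.8  3. ] t 14.3
linear [-0.002, 0.0014, 0.0033] roll 0.0034 rows 1.0
[-0.176  0.111 -0.012]
([47, 74, 160, 134, 20426], [[47.0, 74.0], [206.0, 74.0], [206.0, 207.0], [47.0, 207.0]])
```

Call:
move_arm --pt "0 0 -0.004" --pt "0 0 -0.008" --pt "0 0 -0.01" --pt "0 0 -0.01" --pt "0 0 -0.01" --roll '[0,0,0,0,0]'

```text
t: 14.87
tcp_pos: [0.4988, 0.2168, 0.0209]
tool_rot: [3.141, 0.002, -0.173]
wrist_force: [0.7, 0.0, -4.6]
grip_width: 0.0657
grip_force: 70.5
```

Run:
```python
from h import *
from rig import manip,cams
import pickle
s=manip.sense();print(s["tcp_pos"],s["wrist_force"],s["ft_torque"].round(3))
w=cams.snapshot("wrist");d=cams.snapshot("side");pickle.dump((s,w,d),open("w8.pkl","wb"));print(screen(w))
```

```text
[0.49875901 0.21681813 0.0208929 ] [ 0.74934171  0.00540332 -4.61320915] [0.063 0.134 0.011]
([47, 75, 160, 133, 20404], [[47.0, 75.0], [206.0, 75.0], [206.0, 207.0], [47.0, 207.0]])
```

The terminal lifts level (4.6 N, screen box unchanged), so the grip holds it stiffly and won't droop. The tool can't tilt, so I'll pivot the terminal in the fingers by pushing its lower front edge against the fixed base's front lip.

Call:
move_arm --pt "0.004 0 0" --pt "0.008 0 0" --pt "0.012 0 0" --pt "0.016 0 0" --pt "0.016 0 0" --roll '[0,0,0,0,0]'

```text
t: 15.38
tcp_pos: [0.5025, 0.2162, 0.0207]
tool_rot: [3.14, 0.012, -0.172]
wrist_force: [-14.0, 2.2, 1.6]
grip_width: 0.0658
grip_force: 71.2
```

```bash
cat > look.py <<'E'
from h import *
from rig import manip,cams
s=manip.sense();u=R.from_euler('z',s["tool_rot"][2])
print("rel",(u.inv().apply(s["tcp_pos"]-[.4989,.2165,0])*1e3).round(1),"F tool",u.inv().apply(s["wrist_force"]).round(1),"M",u.inv().apply(s["ft_torque"]).round(3),s["grip_width"],s["grip_force"])
w=cams.snapshot("wrist");print(screen(w))
E
python3 look.py
```

```text
rel [ 3.6  0.3 20.7] F tool [-14.2  -0.2   1.6] M [-0.011  1.609  0.079] 0.06575507498544876 71.17763500660658
([46, 75, 162, 134, 20721], [[46.0, 75.0], [207.0, 75.0], [207.0, 208.0], [46.0, 208.0]])
```

Call:
move_arm --pt "0.004 0 0" --pt "0.008 0 0" --pt "0.012 0 0" --pt "0.012 0 0" --roll '[0,0,0,0]'

```text
t: 15.77
tcp_pos: [0.5023, 0.2161, 0.0191]
tool_rot: [3.138, 0.025, -0.172]
wrist_force: [-26.2, 3.7, 4.9]
grip_width: 0.0655
grip_force: 71.5
```

```bash
python3 look.py
```

```text
rel [ 3.4  0.2 19.1] F tool [-26.5  -0.8   4.9] M [0.15  3.421 0.012] 0.06550040438136509 71.51831222232431
([44, 76, 165, 135, 21126], [[44.0, 76.0], [208.0, 76.0], [208.0, 210.0], [44.0, 210.0]])
```

Call:
move_arm --pt "0.002 0 -0.004" --pt "0.006 0 -0.008" --pt "0.01 0 -0.01" --pt "0.01 0 -0.01" --roll '[0,0,0,0]'

```text
t: 16.15
tcp_pos: [0.5026, 0.2159, 0.0222]
tool_rot: [3.137, 0.036, -0.171]
wrist_force: [-34.2, 6.0, 4.9]
grip_width: 0.0657
grip_force: 71.4
```

```bash
python3 look.py
```

```text
rel [ 3.8  0.1 22.2] F tool [-34.7   0.1   4.9] M [ 0.418  4.881 -0.007] 0.06572036075796485 71.3913657842204
([45, 76, 163, 135, 20921], [[45.0, 76.0], [207.0, 76.0], [207.0, 210.0], [45.0, 210.0]])
```

Call:
move_arm --pt "0.002 0 -0.004" --pt "0.006 0 -0.008" --pt "0.012 0 -0.012" --pt "0.016 0 -0.012" --pt "0.016 0 -0.012" --roll '[0,0,0,0,0]'

```text
t: 16.62
tcp_pos: [0.5029, 0.2158, 0.0254]
tool_rot: [3.135, 0.054, -0.17]
wrist_force: [-47.3, 8.9, 6.9]
grip_width: 0.0658
grip_force: 71.6
```

```bash
python3 look.py
```

```text
rel [ 4.1 -0.  25.4] F tool [-48.1   0.8   6.9] M [ 0.64   7.272 -0.038] 0.06579040767233361 71.55021427664906
([45, 76, 163, 135, 20863], [[45.0, 76.0], [207.0, 76.0], [207.0, 210.0], [45.0, 210.0]])
```

Call:
move_arm --pt "0 0 -0.006" --pt "0 0 -0.012" --pt "0 0 -0.014" --pt "0 0 -0.014" --roll '[0,0,0,0]'

```text
t: 17.0
tcp_pos: [0.505, 0.2149, 0.0324]
tool_rot: [3.134, 0.049, -0.171]
wrist_force: [-40.5, 7.3, 1.7]
grip_width: 0.0656
grip_force: 70.9
```

```bash
python3 look.py
```

```text
rel [ 6.3 -0.5 32.4] F tool [-41.1   0.3   1.7] M [ 0.218  6.844 -0.357] 0.06563217132135475 70.90960120665841
([47, 79, 157, 131, 19803], [[47.0, 79.0], [203.0, 79.0], [203.0, 209.0], [47.0, 209.0]])
```

Call:
move_arm --pt "0.003 0 -0.004" --pt "0.006 0 -0.008" --pt "0.008 0 -0.01" --pt "0.008 0 -0.01" --roll '[0,0,0,0]'

```text
t: 17.38
tcp_pos: [0.507, 0.2153, 0.0372]
tool_rot: [3.135, 0.054, -0.168]
wrist_force: [-45.5, 9.7, 4.1]
grip_width: 0.0654
grip_force: 71.7
```

```bash
python3 look.py
```

```text
rel [ 8.2  0.2 37.2] F tool [-46.5   1.9   4.1] M [0.526 7.649 0.329] 0.065374718682044 71.69169930741191
([50, 81, 154, 130, 19199], [[48.599998474121094, 208.89999389648438], [50.0, 80.19999694824219], [203.10000610351562, 81.9000015258789], [201.6999969482422, 210.60000610351562]])
```

Call:
move_arm --pt "0.003 0 -0.005" --pt "0.005 0 -0.01" --pt "0.006 0 -0.014" --pt "0.006 0 -0.014" --roll '[0,0,0,0]'

```text
t: 17.77
tcp_pos: [0.5112, 0.2143, 0.0454]
tool_rot: [3.134, 0.051, -0.17]
wrist_force: [-44.4, 8.7, 6.8]
grip_width: 0.0659
grip_force: 71.3
```

```bash
python3 look.py
```

```text
rel [12.5 -0.1 45.4] F tool [-45.3   1.1   6.8] M [ 0.124  7.556 -0.138] 0.06591357377318957 71.27296753227711
([53, 88, 147, 125, 17978], [[53.0, 212.0], [53.0, 88.0], [199.0, 88.0], [199.0, 212.0]])
```

Call:
move_arm --pt "0.001 0 -0.005" --pt "0.002 0 -0.01" --pt "0.002 0 -0.015" --pt "0.002 0 -0.015" --roll '[0,0,0,0]'

```text
t: 18.15
tcp_pos: [0.5168, 0.2139, 0.0549]
tool_rot: [3.137, 0.04, -0.169]
wrist_force: [-35.5, 6.5, 5.9]
grip_width: 0.0655
grip_force: 71.5
```

```bash
python3 look.py
```

```text
rel [18.1  0.4 54.9] F tool [-36.1   0.4   5.9] M [0.146 6.401 0.19 ] 0.06550783991341569 71.4767543412745
([57, 96, 140, 119, 16427], [[57.0, 96.0], [196.0, 96.0], [196.0, 214.0], [57.0, 214.0]])
```

```bash
cat > ang.py <<'E'
from h import *
import pickle,sys
Tc=np.array(C["wrist"]["T_tool_cam"])
s,w,d,e=pickle.load(open("w7.pkl","rb"))
def box(b): x,y,ww,hh=b;return np.array([(150+x,y),(150+x+ww,y),(150+x+ww,y+hh),(150+x,y+hh)],float)
Rt=R.from_euler('xyz',s["tool_rot"]);T=wristT(s)
M=np.array([Rt.inv().apply(onz("wrist",*p,.043,T)-s["tcp_pos"]) for p in box([47,74,160,134])])
def fit(b):
    def f(p):  # keys-down angle p0 about tool y (tool z is down): x->+z ; pivot 15 mm behind TCP
        X=(M-[0,0,-.015])@R.from_euler('y',-p[0]).as_matrix().T+[p[1],0,-.015+p[2]]
        return (proj("wrist",X,Tc)-box(b)).ravel()
    r=least_squares(f,[.1,0,0]);return np.degrees(r.x[0]),r.x[1:]*1e3,np.abs(r.fun).max()
if __name__=="__main__":
    print(M.round(4).tolist())
    for b in([47,75,160,133],[53,88,147,125],[57,96,140,119]):print(fit(b))
E
python3 ang.py
```

```text
[[0.0869, -0.0257, -0.0252], [0.0869, 0.0268, -0.0252], [0.041, 0.0301, -0.0253], [0.0409, -0.0289, -0.0253]]
(np.float64(-0.5200855228366691), array([-0.13984239,  0.82339241]), np.float64(0.33161972353332203))
(np.float64(0.6409880520382065), array([-4.28890174,  7.47972977]), np.float64(1.536026832000232))
(np.float64(0.5918545502570467), array([-6.88632048, 13.02465374]), np.float64(1.5159647204662008))
```

```bash
cat > ang.py <<'E'
from h import *
import pickle,sys
from rig import manip,cams
def mask(im,roi):
    x0,x1,y0,y1=roi;b=im[y0:y1,x0:x1].astype(int);m=(b[...,0]-b[...,2]>14).astype(np.uint8)
    m=cv2.morphologyEx(m,cv2.MORPH_CLOSE,np.ones((5,5)));n,l,st,ce=cv2.connectedComponentsWithStats(m);k=1+np.argmax(st[1:,4]);return (l==k).astype(np.uint8)
def quad(im,roi):
    m=mask(im,roi);c=max(cv2.findContours(m,0,2)[0],key=cv2.contourArea).reshape(-1,2).astype(float)
    # robust edge lines: split hull points by nearest minAreaRect side
    bx=cv2.boxPoints(cv2.minAreaRect(c.astype(np.float32)));L=[]
    for i in range(4):
        a,b=bx[i],bx[(i+1)%4];t=(b-a)/np.linalg.norm(b-a);n=np.array([-t[1],t[0]])
        s=(c-a)@t/np.linalg.norm(b-a);dd=np.abs((c-a)@n);q=c[(s>.15)&(s<.85)&(dd<.12*min(np.ptp(c,0)))]
        vx,vy,x,y=cv2.fitLine(q.astype(np.float32),cv2.DIST_HUBER,0,.01,.01).ravel();L.append(np.cross([x,y,1],[x+vx,y+vy,1]))
    P=[np.cross(L[i],L[(i+1)%4]) for i in range(4)];P=np.array([p[:2]/p[2] for p in P])+[roi[0],roi[2]]+.0
    return P[np.lexsort((P[:,0],))]
def order(P):  # bottom/top by row then col -> TL,TR,BR,BL
    P=P[np.argsort(P[:,1])];t=P[:2][np.argsort(P[:2,0])];b=P[2:][np.argsort(P[2:,0])];return np.array([t[0],t[1],b[1],b[0]])
Tc=np.array(C["wrist"]["T_tool_cam"]);ROI=(150,400,0,260)
s7,w7,_,_=pickle.load(open("w7.pkl","rb"))
Rt=R.from_euler('xyz',s7["tool_rot"]);T=wristT(s7);q7=order(quad(w7["color"],ROI))
M=np.array([Rt.inv().apply(onz("wrist",*p,.043,T)-s7["tcp_pos"]) for p in q7])
def fit(Q):
    f=lambda p:(proj("wrist",(M-[0,0,-.015])@R.from_euler('y',-p[0]).as_matrix().T+[p[1],0,-.015+p[2]],Tc)-Q).ravel()
    r=least_squares(f,[.1,0,0],x_scale=[.1,.01,.01]);return np.degrees(r.x[0]).round(2),(r.x[1:]*1e3).round(1),np.abs(r.fun).max().round(2)
if __name__=="__main__":
    print(q7.round(1).tolist(),M.round(4).tolist())
    s=manip.sense();w=cams.snapshot("wrist");Q=order(quad(w["color"],ROI));print(Q.round(1).tolist(),"in-hand keys-down deg, shift x,z mm, res:",fit(Q),"hand pitch",np.degrees(s["tool_rot"][1]))
    pickle.dump((s,w,cams.snapshot("side"),cams.snapshot("scene")),open("last.pkl","wb"))
E
python3 ang.py
```

```text
Traceback (most recent call last):
  File "ang.py", line 21, in <module>
    Rt=R.from_euler('xyz',s7["tool_rot"]);T=wristT(s7);q7=order(quad(w7["color"],ROI))
                                                                ~~~~^^^^^^^^^^^^^^^^^
  File "ang.py", line 14, in quad
    vx,vy,x,y=cv2.fitLine(q.astype(np.float32),cv2.DIST_HUBER,0,.01,.01).ravel();L.append(np.cross([x,y,1],[x+vx,y+vy,1]))
              ~~~~~~~~~~~^^^^^^^^^^^^^^^^^^^^^^^^^^^^^^^^^^^^^^^^^^^^^^^
cv2.error: OpenCV(4.12.0) /io/opencv/modules/imgproc/src/linefit.cpp:50: error: (-215:Assertion failed) count > 0 in function 'fitLine2D_wods'
```

```bash
sed -i 's/findContours(m,0,2)/findContours(m,0,1)/' ang.py; python3 ang.py
```

```text
[[196.5, 75.0], [356.0, 75.0], [348.6, 207.0], [203.0, 207.0]] [[0.0866, -0.0259, -0.0252], [0.0866, 0.0265, -0.0252], [0.0413, 0.027, -0.0253], [0.0413, -0.0267, -0.0253]]
[[207.0, 95.4], [345.0, 97.3], [345.0, 214.0], [207.0, 214.0]] in-hand keys-down deg, shift x,z mm, res: (np.float64(13.97), array([-6. , -4.4]), np.float64(1.28)) hand pitch 2.3233017986507356
```

In-hand tilt is about 14° now, so I'll continue the same arc.

Call:
move_arm --pt "0.001 0 -0.005" --pt "0.002 0 -0.01" --pt "0.002 0 -0.015" --pt "0.002 0 -0.015" --roll '[0,0,0,0]'

```text
t: 18.68
tcp_pos: [0.5222, 0.2125, 0.0637]
tool_rot: [3.137, 0.03, -0.171]
wrist_force: [-27.5, 3.4, 3.3]
grip_width: 0.0658
grip_force: 70.1
```

```bash
python3 look.py; python3 ang.py|tail -1
```

```text
rel [23.7  0.  63.7] F tool [-27.7  -1.3   3.3] M [-0.215  4.974 -0.184] 0.06579477766236425 70.11089428291598
([59, 104, 134, 113, 15121], [[59.0, 104.0], [192.0, 104.0], [192.0, 216.0], [59.0, 216.0]])
[[209.0, 104.0], [342.0, 104.0], [342.0, 216.0], [209.0, 216.0]] in-hand keys-down deg, shift x,z mm, res: (np.float64(14.74), array([-8.5, -0.5]), np.float64(1.55)) hand pitch 1.7417885867282727
```

Call:
move_arm --pt "0.001 0 -0.006" --pt "0.003 0 -0.012" --pt "0.004 0 -0.02" --pt "0.004 0 -0.024" --pt "0.004 0 -0.024" --roll '[0,0,0,0,0]'

```text
t: 19.3
tcp_pos: [0.5317, 0.2112, 0.0772]
tool_rot: [3.14, 0.013, -0.172]
wrist_force: [-11.1, 2.4, -2.2]
grip_width: 0.0659
grip_force: 68.3
```

```bash
python3 look.py|head -1; python3 ang.py|tail -1
```

```text
rel [33.3  0.4 77.2] F tool [-11.3   0.5  -2.2] M [-0.042  2.224 -0.115] 0.0658756426400901 68.28511465711927
[[213.6, 115.0], [336.8, 115.0], [339.8, 219.0], [210.5, 219.0]] in-hand keys-down deg, shift x,z mm, res: (np.float64(24.18), array([-9.9, -4.8]), np.float64(1.78)) hand pitch 0.7412122767288172
```

About 20–22° now. I'll back off the lip and lift clear.

Call:
move_arm --pt "-0.01 0 -0.002" --pt "-0.02 0 -0.006" --pt "-0.03 0 -0.02" --pt "-0.03 0 -0.06" --pt "-0.03 0 -0.1" --roll '[0,0,0,0,0]'

```text
t: 19.92
tcp_pos: [0.5213, 0.2128, 0.1289]
tool_rot: [3.141, 0.001, -0.173]
wrist_force: [0.7, 0.2, -4.1]
grip_width: 0.0652
grip_force: 68.1
```

Call:
move_arm --pt "0 0 -0.08" --pt "0 0 -0.16" --pt "0 0 -0.16" --pt "0 0 -0.16" --pt "0 0 -0.16" --roll '[0,0,0,0,0]'

```text
t: 20.33
tcp_pos: [0.5219, 0.2129, 0.2087]
tool_rot: [3.142, -0.0, -0.173]
wrist_force: [-0.1, 0.5, -5.8]
grip_width: 0.0655
grip_force: 68.6
```

```bash
python3 look.py|head -1; python3 ang.py|tail -1
python3 - <<'E'
from h import *
import pickle
s,w,d,e=pickle.load(open("last.pkl","rb"));K=np.array(C["side"]["mtx"])
# predicted area of the terminal in side view
print(proj("side",[s["tcp_pos"]]),proj("scene",[s["tcp_pos"]]))
# keys-down tilt from side silhouettes is viewed later
# tray corners in side image for yaw: dark blob
im=d["color"];g=cv2.cvtColor(im,cv2.COLOR_BGR2GRAY);roi=(255,340,115,180)
m=(g[115:180,255:340]<45).astype(np.uint8);n,l,st,ce=cv2.connectedComponentsWithStats(m);k=1+np.argmax(st[1:,4])
c=max(cv2.findContours((l==k).astype(np.uint8),0,1)[0],key=cv2.contourArea);h=cv2.approxPolyDP(cv2.convexHull(c),3,True).reshape(-1,2)+[255,115];print("tray side",st[k],h.tolist())
P=[onz("side",*p,.016) for p in h];print(np.round(P,4).tolist())
E
```

```text
rel [ 23.3   0.4 208.7] F tool [-0.2  0.5 -5.8] M [-0.012  0.073  0.023] 0.06546675049936462 68.55213245864434
[[212.6, 114.0], [337.4, 114.0], [340.0, 219.0], [210.5, 219.0]] in-hand keys-down deg, shift x,z mm, res: (np.float64(22.78), array([-10. ,  -4.1]), np.float64(2.17)) hand pitch 0.15024887908781256
[[267.32885421 200.93008178]] [[347.92441567 164.0955466 ]]
tray side [   0   12   70   53 2172] [[324, 135], [303, 168], [286, 179], [255, 179], [255, 139], [291, 127]]
[[0.564, -0.392, 0.016], [0.5678, -0.1848, 0.016], [0.5974, -0.1122, 0.016], [0.6855, -0.0774, 0.016], [0.775, -0.2818, 0.016], [0.6879, -0.399, 0.016]]
```

Run:
```python
from h import *
import pickle
from scipy.optimize import minimize
def blob(im,roi,thr):
    x0,x1,y0,y1=roi;g=cv2.cvtColor(im,cv2.COLOR_BGR2GRAY)[y0:y1,x0:x1];m=(g<thr).astype(np.uint8)
    n,l,st,ce=cv2.connectedComponentsWithStats(m);k=1+np.argmax(st[1:,4]);h=cv2.convexHull(np.argwhere(l==k)[:,::-1].astype(np.float32)).reshape(-1,2)+[x0,y0]
    return h
S=8
def fit(ims):
    A=[]
    for n,im,roi,thr,T in ims:
        h=blob(im,roi,thr);q=np.zeros(((roi[3]-roi[2])*S,(roi[1]-roi[0])*S),np.uint8);cv2.fillConvexPoly(q,((h+.0-[roi[0],roi[2]])*S+S/2).astype(np.int32),1)
        print(n,h.min(0),h.max(0));A.append((n,roi,T,q))
    def cost(p):
        r=R.from_euler('z',p[2]);X=np.array([r.apply([sx*.065,sy*.1,z])+[p[0],p[1],0] for sx in(-1,1) for sy in(-1,1) for z in(0,.016)]);c=0
        for n,roi,T,q in A:
            h=cv2.convexHull(((proj(n,X,T)-[roi[0],roi[2]]+.5)*S).astype(np.float32)).astype(np.int32);o=np.zeros_like(q);cv2.fillConvexPoly(o,h,1);c-=float((o&q).sum())/float((o|q).sum())
        return c/len(A)
    x=[.636,-.298,-.04];r=minimize(cost,x,method="Nelder-Mead",options=dict(initial_simplex=[x,[.646,-.298,-.04],[.636,-.288,-.04],[.636,-.298,.03]],xatol=1e-5))
    print(r.x,np.degrees(r.x[2]),r.fun)
a=cv2.imread("pics/scene0.png");b=cv2.imread("pics/side0.png");s,w=pickle.load(open("w1.pkl","rb"));
sc=("scene",a,(65,190,200,270),60,None);sd=("side",b,(262,332,118,172),40,None)
fit([sc]);fit([sd]);fit([sc,sd])
T=wristT(s)
for z in(0,.016):
  p,q=onz("wrist",290,14,z,T),onz("wrist",403,58,z,T);print("near edge",p,q,np.degrees(np.arctan2((p-q)[1],(p-q)[0]))-90)
```

```text
scene [ 77. 212.] [176. 259.]
[ 0.62847545 -0.30466869 -0.05020137] -2.876326556786273 -0.9569576566975939
side [267. 127.] [324. 167.]
[ 0.63253141 -0.30726008 -0.0156084 ] -0.8942956543848655 -0.9105957872792759
scene [ 77. 212.] [176. 259.]
side [267. 127.] [324. 167.]
[ 0.63006992 -0.30471139 -0.0358196 ] -2.0523117231384136 -0.9289558300844769
near edge [ 0.57239873 -0.26121597  0.        ] [ 0.56752593 -0.40125786  0.        ] -1.992820036944039
near edge [ 0.56863483 -0.26168779  0.016     ] [ 0.56394656 -0.39642633  0.016     ] -1.9928200369440532
```

Tray yaw is about −2° and its centre is about (0.632, −0.301). I'll carry the terminal over in moderate steps.

Call:
move_arm --pt "0.008 0.025 0" --pt "0.022 0.07 0" --pt "0.037 0.12 0" --pt "0.055 0.18 0" --pt "0.075 0.247 0" --roll '[0,0,0,0,0]'

```text
t: 20.95
tcp_pos: [0.5373, 0.0837, 0.2077]
tool_rot: [3.141, 0.002, -0.171]
wrist_force: [0.2, -0.1, -4.3]
grip_width: 0.0655
grip_force: 68.6
```

Call:
move_arm --pt "0.018 0.06 0" --pt "0.036 0.12 0" --pt "0.054 0.18 0" --pt "0.072 0.24 0" --pt "0.09 0.3 0" --roll '[0,0,0,0,0]'

```text
t: 21.37
tcp_pos: [0.5557, -0.0729, 0.2078]
tool_rot: [3.141, 0.002, -0.173]
wrist_force: [0.6, 0.6, -4.4]
grip_width: 0.0656
grip_force: 68.6
```

Call:
move_arm --pt "0.018 0.06 0" --pt "0.036 0.12 0" --pt "0.054 0.18 0" --pt "0.072 0.23 0" --pt "0.084 0.27 0" --roll '[-0.05,-0.1,-0.15,-0.2,-0.267]'

```text
t: 21.78
tcp_pos: [0.5737, -0.2141, 0.2073]
tool_rot: [3.141, 0.002, -0.034]
wrist_force: [0.4, -0.0, -4.8]
grip_width: 0.0655
grip_force: 68.6
```

```bash
python3 -c "
from h import *
go(.584,-.2993,.2065,-2)"
```

```text
at [ 0.5737 -0.2141  0.2073] [ 1.7996e+02  1.3000e-01 -1.9300e+00] F [ 0.4 -0.  -4.8] t 21.78
linear [0.0262, 0.1697, 0.0017] roll 0.0022 rows 3.0
```

Call:
move_arm --pt "0.008 0.06 0" --pt "0.016 0.11 0" --pt "0.022 0.145 0" --pt "0.026 0.165 0" --pt "0.026 0.17 0.002" --roll '[0,0,0,0,0]'

```text
t: 22.2
tcp_pos: [0.5841, -0.2985, 0.2064]
tool_rot: [-3.142, 0.002, -0.036]
wrist_force: [0.3, 0.2, -4.7]
grip_width: 0.0657
grip_force: 68.5
```

Call:
move_arm --pt "0 0 0" --pt "0 0 0" --pt "0 0 0" --pt "0 0 0" --pt "0 0 0" --roll '[0,0,0,0,0]'

```text
t: 22.62
tcp_pos: [0.585, -0.2951, 0.2082]
tool_rot: [3.141, -0.0, -0.031]
wrist_force: [0.3, 0.5, -4.6]
grip_width: 0.0655
grip_force: 68.5
```

```bash
python3 look.py|head -1; python3 ang.py|tail -1
python3 - <<'E'
from h import *
import pickle
from rig import manip
go(.584,-.2993,.2065,-2)
s,w,d,e=pickle.load(open("last.pkl","rb"))
g=lambda x:np.uint8(255*(x/255.)**.5)
r=R.from_euler('z',-2,degrees=True);mid=np.array([.632,-.301,.2])
def draw(n,im,th,col):
    q=r*R.from_euler('y',th,degrees=True);X=mid+q.apply(np.array([[-95,-33.5,-16],[95,-33.5,-16],[95,33.5,-16],[-95,33.5,-16]])/1e3)
    return proj(n,X)
def panel(n,im,roi,f,th):
    o=crop(g(im),*roi,f);p=((draw(n,im,th,0)-[roi[0],roi[2]]+.5)*f).astype(np.int32);cv2.polylines(o,[p.reshape(-1,1,2)],True,(0,255,0),1);return o
print(draw("side",None,21,0).round(0).tolist(),draw("scene",None,21,0).round(0).tolist())
A=panel("side",d["color"],(230,350,50,190),4,21);B=panel("scene",e["color"],(40,190,90,270),2,21)
O=np.zeros((600,800,3),np.uint8);O[:A.shape[0],:A.shape[1]]=A;O[:B.shape[0],490:490+B.shape[1]]=B
C2=crop(g(e["color"]),300,380,180,280,2);O[370:570,490:650]=C2
cv2.imwrite("pics/fin.png",O)
E
```

```text
rel [ 102.1 -508.6  208.2] F tool [ 0.3  0.5 -4.6] M [ 0.049  0.086 -0.015] 0.0655205745091015 68.53517075622221
[[213.4, 114.0], [337.4, 114.0], [340.0, 219.0], [210.1, 219.0]] in-hand keys-down deg, shift x,z mm, res: (np.float64(23.59), array([-9.8, -5. ]), np.float64(1.44)) hand pitch -0.022589667675709402
at [ 0.5849 -0.2958  0.208 ] [ 1.7999e+02 -2.0000e-02 -1.8500e+00] F [-0.  -0.5 -4.1] t 22.82
linear [-0.0015, 0.0071, 0.0031] roll 0.0049 rows 1.0
[[331.0, 90.0], [278.0, 99.0], [269.0, 109.0], [323.0, 100.0]] [[119.0, 140.0], [80.0, 204.0], [108.0, 208.0], [144.0, 143.0]]
```

View pics/fin.png

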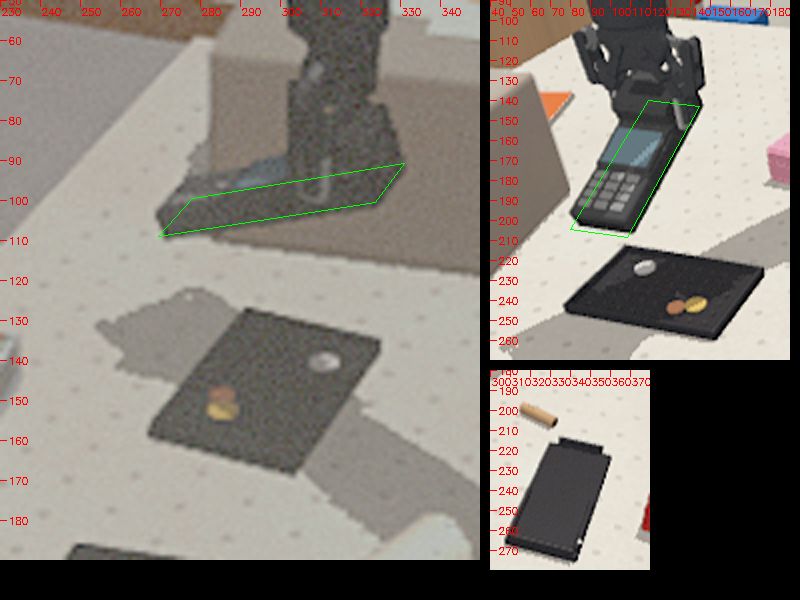

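The final picture shows the side outline matching a 21° keys-down tilt over the tray, with the base and empty core undisturbed. One small trim, then I'll hand in.

Call:
move_arm --pt "0 0.005 0.003" --pt "0 0.007 0.006" --pt "0 0.007 0.006" --pt "0 0.007 0.006" --pt "0 0.007 0.006" --roll '[0,0,0,0,0]'

```text
t: 23.23
tcp_pos: [0.5846, -0.2998, 0.2046]
tool_rot: [-3.141, 0.0, -0.033]
wrist_force: [0.1, -0.8, -4.6]
grip_width: 0.0656
grip_force: 68.6
```

Call:
move_arm --pt "0 0 0" --pt "0 0 0" --pt "0 0 0" --pt "0 0 0" --pt "0 0 0" --roll '[0,0,0,0,0]'

```text
t: 23.65
tcp_pos: [0.5847, -0.2997, 0.2049]
tool_rot: [3.141, -0.0, -0.033]
wrist_force: [-0.4, 0.2, -4.8]
grip_width: 0.0657
grip_force: 68.6
```

```bash
python3 -c "
from h import *
from rig import manip
go(.584,-.2993,.2065,-2); print(manip.hand_in())"
```

```text
at [ 0.5847 -0.2997  0.2049] [ 1.7999e+02 -1.0000e-02 -1.8800e+00] F [-0.4  0.2 -4.8] t 23.65
linear [-0.0013, -0.0007, -0.0032] roll 0.0038 rows 1.0
the job is handed in; nothing more can be done
None
```

The job is handed in at 23.7 s, verdict not reported: the roll is in, the cover shut, and the terminal held by its head over the tray centre at about 20 cm, keys end towards the customer and tipped down 21–24° (set by pushing its front edge against the base's lip, since the tool cannot tilt).

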